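Run the link carrier round into the press well

TASK

Swing open the small gate at the mouth of the press's parts well, then push the loaded link carrier along the bench inside its guide rails, round the bend and into the well, until its nose is fully home against the back stop under the ram. Then swing the gate fully shut behind it. Keep the carrier sliding flat on the bench, do not force it if it binds, and leave the other tools and parts where they are.

Things in the scene. Friction and masses are not known exactly. Their poses are not given: they have to be found in the camera images.
- press: Fixed grey-green C-frame hand press with guide track and parts well in front, one unit. Origin on the bench top under the ram; +x runs away from the robot along the last leg of the track, y left, z up. Numbers below in mm in this frame. Column x -35..35, y -138..-66; foot 18 high, x -65..65, y -121..-45; lever on the far side, x 68..96, y -90..100, z 115..282.
- track_start (a point): Open start of the track, at press (-210, 250, 0). Two dark steel rails, 8 thick, 16 high, 67 apart inside, stand on the bench; the carrier slides on the bench top between them. The lead-in leg's centreline runs from here to (-210, 95), towards press -y.
- bend_centre (a point): Centre of the track's quarter bend, at press (-115, 95, 0). Centreline radius 95: from (-210, 95) round to (-115, 0), turning the travel from press -y to press +x. Inside faces of the rails at radius 61.5 and 128.5.
- bend_end (a point): End of the bend, at press (-115, 0, 0). From here the last leg runs straight along y = 0 to the stop at x = 55. From x = -98 on its sides are the parts well's walls, 34 high, inner faces at y = +-33.5, outer at +-41.5; the gate crosses the mouth at x = -110.
- stop (a point): Middle of the near face of the well's back stop, a bar 26 high, at press (55, 0, 13). The carrier's nose ends against it.
- ram_point (a point): Point on the bench top under the ram (the press origin). The carrier is home when its own origin is here, to about 5 mm along the track.
- head_edge (a point): Middle of the near lower edge of the press head, at press (-50, 0, 100). The head spans x -50..50, y -118..41, z 100..205 over the well; the square 28 ram hangs below it to z = 73 at x = y = 0. A tool pushing the carrier home must lean back about 25 to 40 degrees so that the gripper's body clears this edge.
- carrier: Loose steel carrier, 0.6 to 0.9 kg, 110 long, 60 wide, half-round ends (in plan two circles of radius 30 at x = +-25 and what lies between), base 14 thick. Origin at the centre of its underside; +x its nose and way of travel, z up. Starts in the lead-in leg, nose to the bend. Clamped on it a dog-bone suspension link, eyes at x = 0 and 35, tops at z = 46.
- push_plate (a point): On the middle of the rear face of the carrier's push plate, a flat steel plate standing upright across its tail: 8 thick (carrier x -50 to -42), 44 wide (y +-22), from z = 14 to 62. This point is at carrier (-50, 0, 40); axes as the carrier's. Below z = 14 the rounded base reaches 5 further back.
- gate (a joint): Gate angle, rad: 0 = shut across the well mouth, along press y at x = -110; grows to 2.8 as the free end swings towards the robot and round to the right (press -y). Light friction, under 1 N at the pin; stays where left. A flat steel bar 6 thick, z 18 to 38 (it passes above the rails), reaching 84 from the hinge axis.
- gate_hinge (a point): On the gate's vertical hinge axis, which stands at press (-110, -44); 28 above the bench.
- gate_pin (a point): Centre of the top end of the gate's handle, a round upright steel pin of dia 12, 76 from the hinge axis near the gate's free end, standing from z = 38 to z = 78 above the bench; free all round above z = 38. At gate angle a it is at press (-110 - 76 sin a, -44 + 76 cos a).
- sprocket: Rusty rear sprocket, dia 154, 7 thick, lying flat; origin at the centre of its underside. Leave alone.
- punch: Brass drift punch 150 long, dia 16, lying along its x; origin under its middle. Leave alone.
- mallet: Red rubber mallet, head dia 60 x 100 along its y, wooden handle 260 long towards its -x; origin under the head's middle. Leave alone.
- tyre_lever: Yellow plastic tyre lever 175 x 20 x 8 (tip 15 high), lying along its x; origin under its middle. Leave alone.
- axle_nut1: Chrome hexagon axle nut, 33 over corners, 14 high, lying inside the bend; origin at the centre of its underside. Leave alone.
- axle_nut2: The same kind of nut, lying to the right of the track. Leave alone.
- grease_tin: Open metal tin, dia 72, 50 high; origin at the centre of its underside. Leave alone.
There are look-alikes about, which are no part of the job. Of the things that look like the carrier, take the one that is farthest from the robot's base at the start.

How it is judged (in metres and radians):
On the way, in this order (a step that is already met when the one before it is completed fails the run):
1. the gate is swung open (value of joint gate above 1.4 rad), for 0.1 s.
2. the carrier has been pushed home against the back stop under the ram (x of carrier in the frame of press above -0.005 m and horizontal distance between carrier and ram_point below 0.008 m), for 0.2 s.
At the end, for the whole second after the job is handed in: The carrier lies at rest flat on the bench, home in the well: its origin within 5 mm short of the ram point along the track and within 8 mm of it altogether; the gate is shut behind it (angle below 0.08 rad, about 6 mm at the pin) and still (all of step 2 and height (world z) of carrier below 0.004 m and angle between carrier's own z axis and vertical below 0.05 rad and linear speed of carrier below 0.01 m/s and value of joint gate below 0.08 rad and velocity of joint gate below 0.05 rad/s); the robot touches nothing.
It fails at once if the carrier is lifted or tipped off the bench (height (world z) of carrier above 0.012 m or angle between carrier's own z axis and vertical above 0.2 rad).
It fails at once if the carrier is forced against the rails or stop (over 60 N) (contact force between carrier and press above 60 N).
It fails at once if another tool or part is moved by more than 30 mm (distance of any of sprocket, punch, mallet, tyre_lever, axle_nut1, axle_nut2, grease_tin from where it was at the start of the episode above 0.03 m).
It also fails if it takes over 72 s, if anything falls off the work surface, if the arm or the gripper's body presses on something with over 40 N, if the wrist force passes 120 N, or if a joint passes its speed limit or range.

ROBOT

A 6-joint arm with a two-finger parallel gripper is mounted at the origin on the work surface. World frame = base frame: x ahead of the robot, y to its left, z up, the work surface at z = 0. Lengths are in mm, angles in rad, forces in N, time in s.
With the tool pointing down it reaches from about 275 to 1000 mm from the base axis. Payload 8.4 kg.
Tool frame: the origin (TCP) lies at the very end of the fingers, on their centre line; the grasp point (between the pads) lies behind it (r.grip_point_offset is the x of the grasp point in the tool frame, in mm); x points along the fingers, z is the direction in which the jaws open and shut, and the axes are right-handed (so a half turn about x gives the same grasp; the last joint's range is limited). The gripper opens to 85 mm and grips with 20 to 120 N. Pads are 22 mm wide; open, the fingers measure 114 mm over their backs; the gripper's body (76 mm by 85 mm) begins 54 mm behind the grasp point. The pads swing forward as they close: fully open they stand 13 mm farther back than shut.
Start: joints at [1.12, 0.353, 1.633, -0, 1.155, -0.002], TCP at [271.177, 563.108, 231.281] pointing down, gripper open.
Joint ranges: [-2.63, 2.63], [-0.92, 2.1], [0.06, 2.66], [-1.3, 4.44], [0, 2.69], [-3.02, 3.02]. Speed limits (rad/s): [2.22, 2.22, 2.79, 3.14, 3.14, 3.14].

INTERFACE

Orientations are given as [roll, pitch, yaw] about the fixed x, y, z axes, in that order (R = Rz(yaw) Ry(pitch) Rx(roll)).
In Python, from rig import r, vision, order gives the robot as it stands. The module is installed in compiled form; this text tells all that it offers.
- The arm moves only by the tool step_arm, never from a script. Its argument "rows" is a list of rows, each a list of 7 numbers: the shift along the world's x, y, z in mm, then the turn, a rotation vector about the world's x, y, z in rad, then the finger opening in mm, from 0 to 85.4. A call has exactly 8 rows; each row is the pose to reach, as a shift and turn from the pose measured when the call began; what a row does not reach only later rows make up. A row lasts 1/8 s, in which the tool goes at most 62.5 mm and 10.7 degrees, less where a joint would pass 70% of its speed; a pose out of reach is approached as far as the arm can. A call with a gripper value outside its range is refused whole. The fingers move at their own pace and stop on an object; "force" is the grip in N (left out, the last holds). Time passes only in rows, so rows that repeat a pose let the fingers close, or fill a call up. It gives the time, the measured TCP pose, the force and the opening at its end, in the units of the state.
- r.sense(): the state, without advancing time (a new reading comes with each control period).
- vision.grab_frame(name): name is "side" or "top"; returns (picture, depth): 400x640x3 uint8, red, green, blue; 400x640 float32, mm along the optical axis (not along the pixel's ray), 0 where there is no reading.
- vision.camera_info(name): a dict with "K" (3x3 intrinsics, pixels), "distortion" ([k1, k2, p1, p2, k3] as OpenCV has them; the pictures are not rectified), "origin" and "attitude" of the camera in the world. Camera axes: x right, y down, z forward; pixel columns grow to the right and rows downward; lengths in mm; the calibration is good to about 2 mm. A picture is of the moment at which its call begins. camera_info takes no time and is no camera call.
- order.sign_off(): hands the job in, once; it reports no verdict.
The state is a dict: "clock": time; "qpos": joint angles; "qvel": joint speeds; "joint_efforts": joint torques, N m; "eef_pos": TCP position; "tcp_rot": TCP orientation; "contact_force": force on the tool from outside, world axes, zero at the start; "wrist_torque": the same for the moment, N m; "opening": opening from 0.0 (shut) to 1.0 (fully open).
Only numpy, scipy, OpenCV 4.12 (cv2) and the standard library are available. Lean on these libraries where they do the work, as an engineer would, in place of code of your own. Each camera call takes 0.05 s, during which the arm holds its last target.

## Working session

There is one attempt and no reset: what is moved stays moved. The work goes in short steps, Python scripts to look and compute and a tool call to move; the robot and the scene stay as the last step left them, time stands still between calls to the robot, and variables do not carry over. Pictures are saved under pics/ and viewed, and the job is handed in when it is done.

Besides the shell and the picture viewer there is one more tool, called after "Request:" as name(argument=value, ...), one argument or row to a line, values as JSON. step_arm: Moves the arm, as the interface text tells. Its arguments: {"type":"object","properties":{"rows":{"type":"array"},"force":{"type":"number"}},"required":["rows"]}

```bash
mkdir -p pics; cat > h.py <<'E'
import numpy as np, cv2
from rig import r, vision, order
def cam(n):
    c=vision.camera_info(n); return c
E
python3 - <<'E'
from h import *
np.set_printoptions(suppress=True,precision=4)
for n in("side","top"):
    print(n,cam(n)); p,d=vision.grab_frame(n); np.save(n+"_p.npy",p); np.save(n+"_d.npy",d); cv2.imwrite(f"pics/{n}0.png",p[:,:,::-1])
print(r.sense(), r.grip_point_offset)
E
```

```text
side {'K': array([[400.3416,   0.    , 315.9023],
       [  0.    , 400.3416, 196.9791],
       [  0.    ,   0.    ,   1.    ]]), 'distortion': array([-0.0314,  0.    ,  0.    ,  0.    ,  0.    ]), 'origin': array([ 145.6441, -455.017 ,  649.4353]), 'attitude': array([-2.333 ,  0.0106, -0.6817])}
top {'K': array([[512.331 ,   0.    , 328.8476],
       [  0.    , 512.331 , 202.8708],
       [  0.    ,   0.    ,   1.    ]]), 'distortion': array([-0.0314,  0.    ,  0.    ,  0.    ,  0.    ]), 'origin': array([ 449.9121,  -17.1396, 1167.7938]), 'attitude': array([-3.0533,  0.0143, -1.5526])}
{'clock': 0.1, 'qpos': array([ 1.1196,  0.3536,  1.634 ,  0.    ,  1.1552, -0.0024]), 'qvel': array([ 0.0001, -0.0022, -0.0018, -0.0001, -0.0006, -0.0002]), 'joint_efforts': array([ -0.0001, -60.6364, -34.2813,  -0.0001,   0.0041,  -0.    ]), 'eef_pos': array([270.9934, 562.7286, 230.6348]), 'tcp_rot': array([ 3.1223,  1.5695, -2.0389]), 'contact_force': array([ 0.5351, -0.6348,  0.2214]), 'wrist_torque': array([-0.01  ,  0.0054,  0.0013]), 'opening': 1.0001781378083965} -18.700000000000003
```

View pics/top0.png

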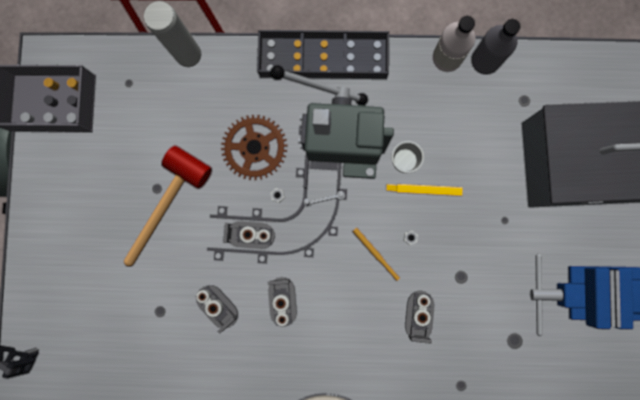

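View pics/side0.png

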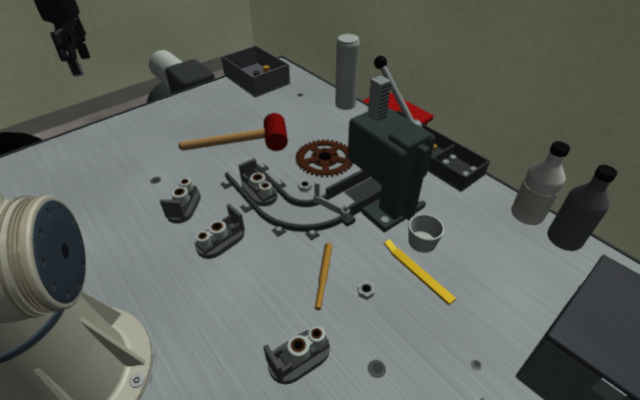

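Image up is world +x and image left is world +y. Four things look like the carrier in the top view: (250,235) in the track, (216,307), (282,302) and (421,316). I choose (250,235): it is farthest from the base and sits in the lead-in leg. Next, a close crop to check it.

```bash
cat >> h.py <<'E'
from scipy.spatial.transform import Rotation as Ro
def ray(n,uv):
    c=cam(n); uv=np.asarray(uv,float).reshape(-1,1,2)
    q=cv2.undistortPoints(uv,c["K"],c["distortion"]).reshape(-1,2)
    R=Ro.from_euler("xyz",c["attitude"]).as_matrix()
    d=np.c_[q,np.ones(len(q))]@R.T
    return c["origin"],d
def onplane(n,uv,z):
    o,d=ray(n,uv); z=np.asarray(z,float); return o+d*((z-o[2])/d[:,2])[:,None]
def proj(n,P):
    c=cam(n); R=Ro.from_euler("xyz",c["attitude"]).as_matrix()
    rv=cv2.Rodrigues(R.T)[0]; t=-R.T@c["origin"]
    return cv2.projectPoints(np.asarray(P,float).reshape(-1,3),rv,t,c["K"],c["distortion"])[0].reshape(-1,2)
E
python3 - <<'E'
from h import *
p=np.load("top_p.npy"); d=np.load("top_d.npy")
x0,y0=200,125
c=cv2.resize(p[y0:y0+145,x0:x0+200],None,fx=4,fy=4,interpolation=cv2.INTER_CUBIC)
for i in range(0,200,20): cv2.putText(c,str(x0+i),(i*4,10),0,.35,(255,0,0),1)
for i in range(0,145,20): cv2.putText(c,str(y0+i),(0,i*4+4),0,.35,(255,0,0),1)
cv2.imwrite("pics/top_crop.png",c[:,:,::-1])
# sanity: depth on bench vs plane
print(onplane("top",[(350,330),(320,250)],0), d[330,350],d[250,320])
# depth-> heights for few pixels
def P(n,u,v,d):
    o,rr=ray(n,[(u,v)]); return o+rr[0]*d[v,u]
for uv in[(350,330),(320,250),(120,340),(229,234),(320,115)]: print(uv,P("top",*uv,d).round(1))
E
```

```text
[[267.6214486  -51.24209624   0.        ]
 [445.18411875  19.52609658   0.        ]] 1149.951 1164.5544
(350, 330) [267.1 -51.3  -3.4]
(320, 250) [445.2  19.6  -1.3]
(120, 340) [2.332e+02 4.687e+02 1.000e-01]
(229, 234) [476.9 221.1  34.3]
(320, 115) [682.7  15.2 284.7]
```

View pics/top_crop.png

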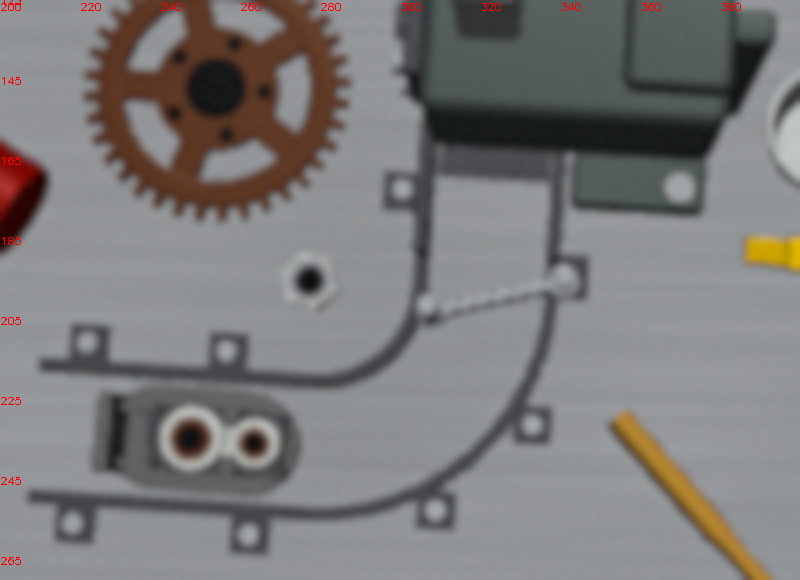

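```bash
python3 - <<'E'
from h import *
np.set_printoptions(suppress=True,precision=2)
p=np.load("top_p.npy"); g=cv2.cvtColor(p,cv2.COLOR_RGB2GRAY).astype(float)
def colmin(u,v0,v1):
    s=np.clip(110-g[v0:v1,u],0,None); return (u,(s*np.arange(v0,v1)).sum()/s.sum()) if s.sum()>20 else None
def rowmin(v,u0,u1):
    s=np.clip(110-g[v,u0:u1],0,None); return ((s*np.arange(u0,u1)).sum()/s.sum(),v) if s.sum()>20 else None
print(g[205:225,240].astype(int), g[245:262,235].astype(int), g[180,298:345].astype(int))
A=[colmin(u,213,222) for u in list(range(230,248))+list(range(264,278))]  # inner rail x=-172.5
B=[colmin(u,246,256) for u in list(range(225,255))+list(range(268,280))]
C=[rowmin(v,301,309) for v in range(181,192)]
D=[rowmin(v,334,342) for v in range(170,187)]
A,B,C,D=[np.array([q for q in X if q]) for X in (A,B,C,D)]
def line(X,z):
    P=onplane("top",X,z)[:,:2]; m=P.mean(0); d=np.linalg.svd(P-m)[2][0]; res=(P-m)@[-d[1],d[0]]
    return m,d,res.std()
for n,X,z in(("A",A,16),("B",B,16),("C",C,25),("D",D,25)):
    m,d,s=line(X,z); print(n,m,d,np.degrees(np.arctan2(d[1],d[0])),s,len(X))
for n,uv,z in(("hinge",(341,193.5),40),("pin",(306.7,200.8),78)): print(n,onplane("top",[uv],z))
E
```

```text
[150 149 148 147 146 146 149 149 148 147 134 105  79  73  91 113 114 103
  98  96] [100 115 131 126 100  78  80 107 133 145 146 146 146 146 147 147 148] [148 149 148 151 142 117  87  69  63  82 123 147 152 151 151 152 151 151
 152 151 153 152 152 152 153 153 152 152 152 153 154 153 152 153 154 154
 154 150 131 101  79  81 110 138 152 154 153]
A [513.46 172.88] [0.04 1.  ] 87.49009554932617 0.1750306307074263 32
B [440.03 178.04] [-0.05 -1.  ] -92.58048879666484 0.8572646115633182 42
C [587.93  54.73] [-1.    0.04] 177.85806937028772 0.2085385257166369 11
D [607.27 -19.76] [-1.    0.04] 177.8373517440784 0.37179513492159877 17
hinge [[570.7  -25.77  40.  ]]
pin [[549.73  47.57  78.  ]]
```

```bash
cat >> h.py <<'E'
O=np.array([680.2,14.1]); YAW=-0.041
ex=np.array([np.cos(YAW),np.sin(YAW)]); ey=np.array([-np.sin(YAW),np.cos(YAW)])
def p2w(x,y,z=0): return np.r_[O+x*ex+y*ey,z]
def w2p(P): P=np.asarray(P)[...,:2]-O; return np.stack([P@ex,P@ey],-1)
E
python3 - <<'E'
from h import *
np.set_printoptions(suppress=True,precision=2)
for n,uv,z in(("eye0",(247.1,234.1),46),("eye35",(263.1,235.3),46),("hinge",(341,193.5),40),("pin",(306.7,200.8),78)):
    w=onplane("top",[uv],z)[0]; print(n,w,w2p(w))
pts=[p2w(x,y,16) for x,y in((-243.5,250),(-176.5,250),(-176.5,95),(-243.5,95),(-115,33.5),(-115,-33.5))]
t=np.arange(0,1.58,.26)
pts+=[p2w(-115-rr*np.cos(a),95-rr*np.sin(a),16) for rr in(61.5,128.5) for a in t]
pts+=[p2w(-110,-44,38),p2w(-98,33.5,34),p2w(-98,-33.5,34),p2w(55,0,26),p2w(-50,41,100),p2w(-50,-118,100),p2w(-50,-118,205),p2w(-50,41,205)]
for a in(.2,.29): pts.append(p2w(-110-76*np.sin(a),-44+76*np.cos(a),78))
for n,(x0,y0,w,h,f) in dict(top=(200,95,200,175,4),side=(210,80,230,180,3.4)).items():
    p=np.load(n+"_p.npy"); c=cv2.resize(p[y0:y0+h,x0:x0+w],None,fx=f,fy=f,interpolation=cv2.INTER_CUBIC)
    for u,v in proj(n,pts): cv2.circle(c,(int((u-x0+.5)*f),int((v-y0+.5)*f)),2,(255,0,255),-1)
    cv2.imwrite(f"pics/{n}_ov.png",c[:,:,::-1])
E
```

```text
eye0 [477.12 178.72  46.  ] [-209.66  156.15]
eye35 [475.14 143.44  46.  ] [-210.19  120.83]
hinge [570.7  -25.77  40.  ] [-107.77  -44.32]
pin [549.73  47.57  78.  ] [-131.74   28.1 ]
```

View pics/top_ov.png

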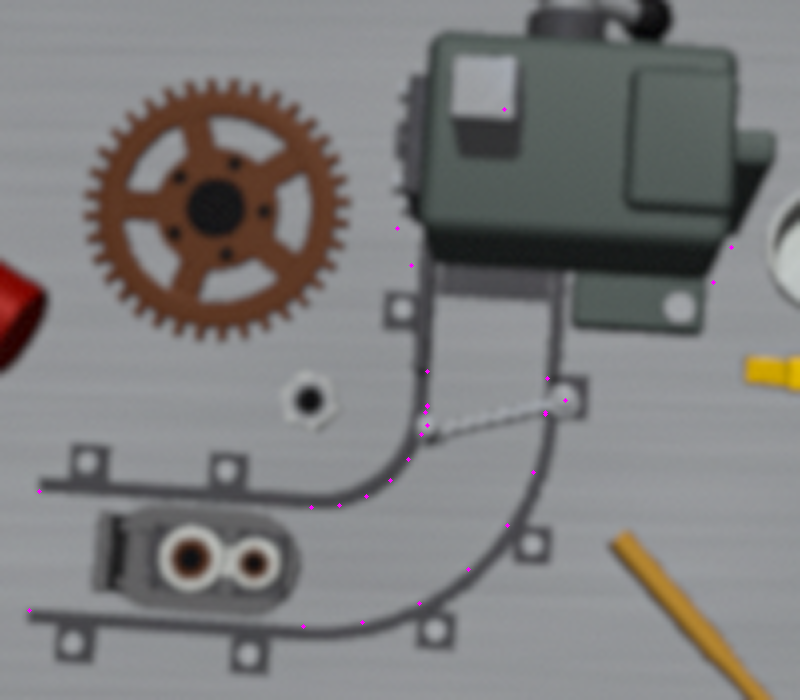

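View pics/side_ov.png

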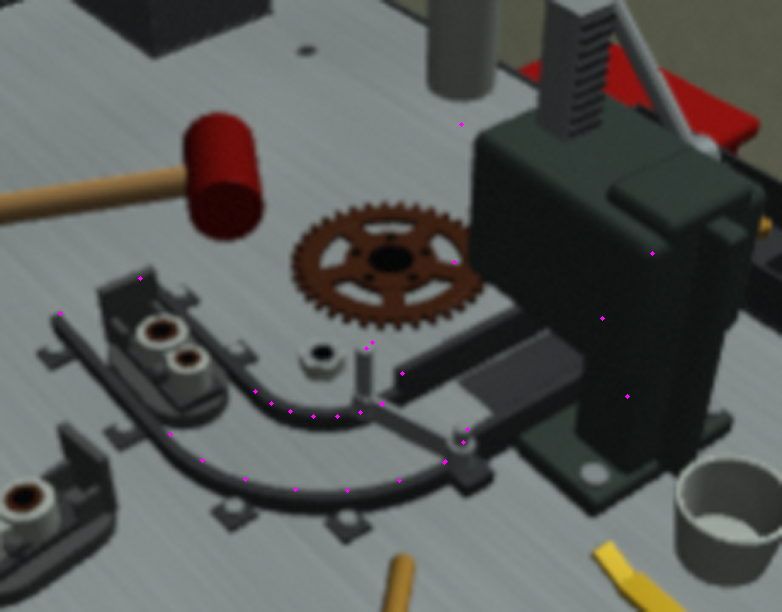

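```bash
python3 - <<'E'
from h import *
np.set_printoptions(suppress=True,precision=3)
s=r.sense(); print(Ro.from_euler("xyz",s["tcp_rot"]).as_matrix(), s["qpos"])
for n,uv in(("punch",(354,230)),("punch2",(398,278)),("nut1",(277,195)),("nut2",(411,237)),("tyre",(390,188))):
    w=onplane("top",[uv],10)[0]; print(n,w,w2p(w))
print("pin world@0.3",p2w(-131.7,28.1,78))
E
```

```text
[[-0.001 -0.901  0.434]
 [-0.001  0.434  0.901]
 [-1.     0.    -0.001]] [ 1.12   0.354  1.634  0.     1.155 -0.002]
punch [491.578 -56.662  10.   ] [-185.563  -78.434]
punch2 [ 385.902 -156.621   10.   ] [-287.054 -182.64 ]
nut1 [568.071 119.554  10.   ] [-116.357  100.769]
nut2 [ 478.04  -185.227   10.   ] [-193.82  -207.445]
tyre [ 588.341 -137.091   10.   ] [ -85.585 -154.829]
pin world@0.3 [549.762  47.575  78.   ]
```

Request:
step_arm(
  rows=[
    [20,-35,0,0,0,-0.08,40],
    [55,-95,-5,0,0,-0.18,40],
    [90,-155,-10,0,0,-0.29,40],
    [125,-215,-20,0,0,-0.4,40],
    [160,-275,-30,0,0,-0.52,40],
    [195,-340,-40,0,0,-0.64,40],
    [230,-405,-50,0,0,-0.76,40],
    [260,-465,-60,0,0,-0.86,40],
  ],
  force=20,
)

```text
clock: 1.1
eef_pos: [504.8, 147.6, 178.7]
tcp_rot: [3.112, 1.57, -2.913]
contact_force: [1.1, 1.3, 0.9]
opening: 0.47
```

Request:
step_arm(
  rows=[
    [15,-35,-12,0,0,0,40],
    [30,-70,-25,0,0,0,40],
    [45,-100,-40,0,0,0,40],
    [45,-100,-50,0,0,0,40],
    [45,-100,-50,0,0,0,40],
    [45,-100,-50,0,0,0,40],
    [45,-100,-50,0,0,0,40],
    [45,-100,-50,0,0,0,40],
  ],
)

```text
clock: 2.1
eef_pos: [549.9, 48.1, 129.1]
tcp_rot: [-3.03, 1.57, -2.771]
contact_force: [0.2, -0.2, 0.1]
opening: 0.463
```

```bash
cat >> h.py <<'E'
def look(n,box,f,name,pts=()):
    p,d=vision.grab_frame(n); np.save(n+"_p.npy",p); np.save(n+"_d.npy",d)
    x0,y0,w,h=box; c=cv2.resize(p[y0:y0+h,x0:x0+w],None,fx=f,fy=f,interpolation=cv2.INTER_CUBIC)
    if len(pts):
        for u,v in proj(n,pts): cv2.circle(c,(int((u-x0+.5)*f),int((v-y0+.5)*f)),2,(255,0,255),-1)
    cv2.imwrite(f"pics/{name}.png",c[:,:,::-1])
def st():
    s=r.sense(); R=Ro.from_euler("xyz",s["tcp_rot"]).as_matrix()
    print("t",round(s["clock"],2),"tcp",s["eef_pos"].round(1),"press",w2p(s["eef_pos"]).round(1),"F",s["contact_force"].round(1),"open",round(s["opening"]*85.4,1))
    print("q",s["qpos"].round(2),"xt",R[:,0].round(3),"jaw",R[:,2].round(3),"jawyaw(press)",round(np.arctan2(R[1,2],R[0,2])-YAW,3))
    return s,R
E
python3 - <<'E'
from h import *
st(); look("side",(210,80,230,160),3.4,"s1")
E
```

```text
t 2.1 tcp [549.9  48.1 129.1] press [-131.6   28.6] F [ 0.2 -0.2  0.1] open 39.5
q [ 0.08  0.36  1.88 -0.    0.9  -0.17] xt [-0. -0. -1.] jaw [ 0.967  0.256 -0.   ] jawyaw(press) 0.3
```

View pics/s1.png

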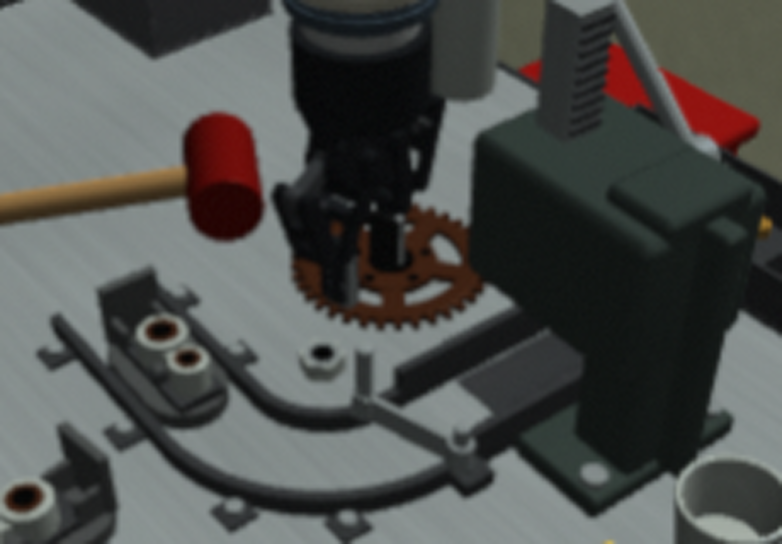

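The side view shows the open fingers directly above the gate pin (pin top near crop (363,352)), one on each side of it. Descend and cage the pin.

Request:
step_arm(
  rows=[
    [0,0,-20,0,0,0,40],
    [0,0,-45,0,0,0,40],
    [0,0,-65,0,0,0,40],
    [0,0,-80,0,0,0,40],
    [0,0,-80,0,0,0,18],
    [0,0,-80,0,0,0,18],
    [0,0,-80,0,0,0,18],
    [0,0,-80,0,0,0,18],
  ],
)

```text
clock: 3.15
eef_pos: [550.3, 48.0, 49.7]
tcp_rot: [-0.333, 1.57, -0.074]
contact_force: [1.0, -0.8, -0.1]
opening: 0.209
```

```bash
python3 - <<'E'
from h import *
st(); look("side",(270,120,130,100),6,"s2")
E
```

```text
t 3.15 tcp [550.3  48.   49.7] press [-131.2   28.6] F [ 1.  -0.8 -0.1] open 17.9
q [ 0.08  0.48  1.92 -0.    0.74 -0.17] xt [ 0.001 -0.    -1.   ] jaw [0.967 0.256 0.001] jawyaw(press) 0.3
```

View pics/s2.png

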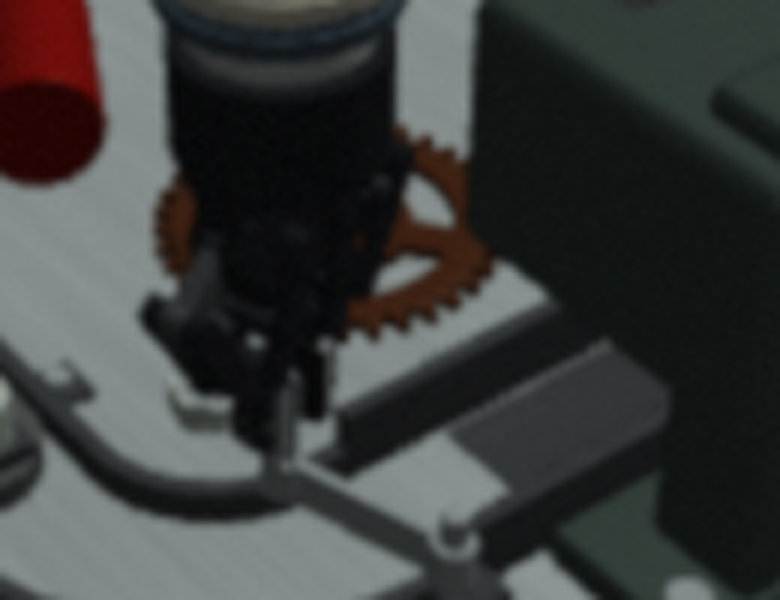

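```bash
python3 - <<'E'
from h import *
s,_=st()
for a in np.arange(.3,2.31,.1):
    w=p2w(-110-76*np.sin(a),-44+76*np.cos(a)); print(round(a,1),(w[:2]-s["eef_pos"][:2]).round(0),w[:2].round(0))
E
```

```text
t 3.2 tcp [550.2  48.   49.5] press [-131.3   28.6] F [ 0.1 -0.5 -1.1] open 17.9
q [ 0.08  0.48  1.92 -0.    0.74 -0.17] xt [ 0. -0. -1.] jaw [0.967 0.256 0.   ] jawyaw(press) 0.3
0.3 [-1.  0.] [549.  48.]
0.4 [-8. -2.] [542.  46.]
0.5 [-15.  -5.] [535.  43.]
0.6 [-22.  -9.] [528.  39.]
0.7 [-28. -13.] [522.  35.]
0.8 [-34. -18.] [516.  30.]
0.9 [-39. -24.] [511.  24.]
1.0 [-44. -30.] [506.  18.]
1.1 [-48. -36.] [502.  12.]
1.2 [-51. -43.] [499.   5.]
1.3 [-54. -50.] [496.  -2.]
1.4 [-56. -57.] [494.  -9.]
1.5 [-57. -65.] [493. -17.]
1.6 [-58. -72.] [492. -24.]
1.7 [-57. -80.] [493. -32.]
1.8 [-56. -88.] [494. -40.]
1.9 [-55. -95.] [496. -47.]
2.0 [ -52. -102.] [498. -54.]
2.1 [ -49. -109.] [501. -61.]
2.2 [ -45. -116.] [505. -68.]
2.3 [ -40. -122.] [510. -74.]
```

Request:
step_arm(
  rows=[
    [-8,-2,-2,0,0,0.1,18],
    [-15,-5,-2,0,0,0.2,18],
    [-22,-9,-2,0,0,0.3,18],
    [-28,-13,-2,0,0,0.4,18],
    [-34,-18,-2,0,0,0.5,18],
    [-39,-24,-2,0,0,0.6,18],
    [-44,-30,-2,0,0,0.7,18],
    [-48,-36,-2,0,0,0.8,18],
  ],
)

```text
clock: 4.2
eef_pos: [502.4, 11.9, 47.9]
tcp_rot: [-0.821, 1.57, 0.241]
contact_force: [0.6, 0.2, 0.3]
opening: 0.215
```

```bash
python3 - <<'E'
from h import *
s,_=st(); look("side",(230,100,170,130),4.6,"s3")
for a in np.arange(1.1,2.31,.1):
    w=p2w(-110-76*np.sin(a),-44+76*np.cos(a)); print(round(a,1),(w[:2]-s["eef_pos"][:2]).round(0),w[:2].round(0))
E
```

```text
t 4.2 tcp [502.4  11.9  47.9] press [-177.6   -9.5] F [0.6 0.2 0.3] open 18.3
q [ 0.02  0.43  2.03  0.    0.68 -1.04] xt [ 0.001  0.    -1.   ] jaw [0.487 0.873 0.001] jawyaw(press) 1.103
1.1 [-0. -0.] [502.  12.]
1.2 [-4. -7.] [499.   5.]
1.3 [ -6. -14.] [496.  -2.]
1.4 [ -8. -21.] [494.  -9.]
1.5 [ -9. -29.] [493. -17.]
1.6 [-10. -36.] [492. -24.]
1.7 [-10. -44.] [493. -32.]
1.8 [ -9. -51.] [494. -40.]
1.9 [ -7. -59.] [496. -47.]
2.0 [ -4. -66.] [498. -54.]
2.1 [ -1. -73.] [501. -61.]
2.2 [  3. -79.] [505. -68.]
2.3 [  7. -86.] [510. -74.]
```

View pics/s3.png

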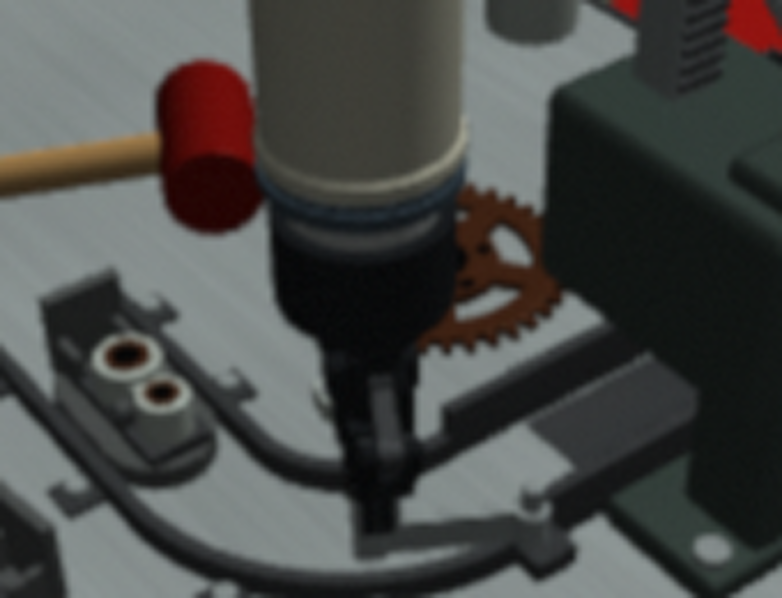

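The gate has followed: its bar end is at crop (370,545), under the fingers. Continue to about 2.1 rad.

Request:
step_arm(
  rows=[
    [-6,-14,0,0,0,0.2,18],
    [-8,-21,0,0,0,0.3,18],
    [-10,-36,0,0,0,0.45,18],
    [-10,-44,0,0,0,0.6,18],
    [-9,-51,0,0,0,0.7,18],
    [-7,-59,0,0,0,0.8,18],
    [-4,-66,0,0,0,0.9,18],
    [-1,-73,0,0,0,1.0,18],
  ],
)

```text
clock: 5.25
eef_pos: [500.9, -61.7, 47.9]
tcp_rot: [-0.79, 1.57, 1.278]
contact_force: [0.6, 0.5, 0.3]
opening: 0.209
```

Request:
step_arm(
  rows=[
    [0,0,0,0,0,0,40],
    [0,0,0,0,0,0,40],
    [0,0,0,0,0,0,40],
    [0,0,30,0,0,0,40],
    [0,0,60,0,0,-0.1,20],
    [-10,30,90,0,0,-0.25,0],
    [-15,70,100,0,0,-0.4,0],
    [-20,120,100,0,0,-0.55,0],
  ],
)

```text
clock: 6.25
eef_pos: [481.3, 59.3, 149.1]
tcp_rot: [-1.318, 1.568, 0.193]
contact_force: [0.9, -0.2, -0.8]
opening: -0.002
```

```bash
python3 - <<'E'
from h import *
s,_=st(); look("side",(210,80,230,160),3.4,"s4")
E
```

```text
t 6.25 tcp [481.3  59.3 149.1] press [-200.5   37. ] F [ 0.9 -0.2 -0.8] open -0.2
q [ 0.12  0.24  2.01  0.    0.89 -1.39] xt [ 0.003  0.001 -1.   ] jaw [0.06  0.998 0.001] jawyaw(press) 1.552
```

View pics/s4.png

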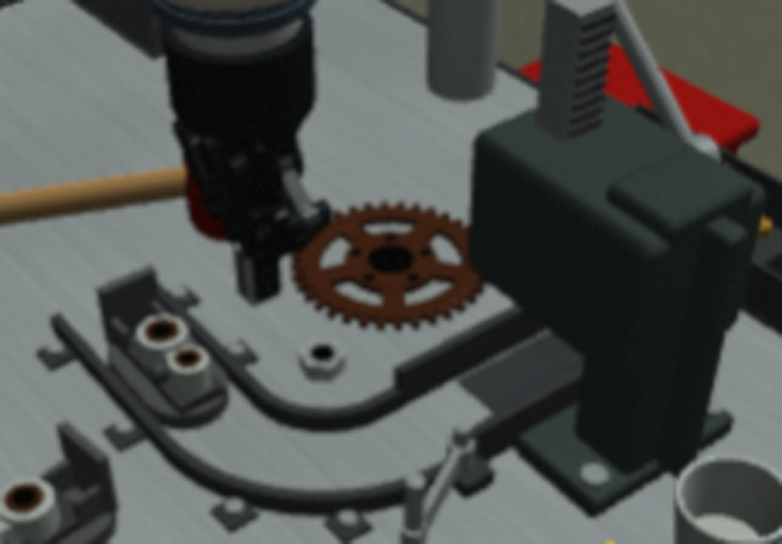

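Gate is open at about 2.1 rad, pin at crop (413,485). Next, go behind the push plate with fingers shut and jaw axis across the travel.

Request:
step_arm(
  rows=[
    [0,25,0,0,0,-0.18,0],
    [0,60,0,0,0,-0.36,0],
    [0,95,0,0,0,-0.54,0],
    [0,130,0,0,0,-0.72,0],
    [0,165,0,0,0,-0.9,0],
    [0,195,0,0,0,-1.08,0],
    [-1,205,0,0,0,-1.26,0],
    [-1,205,0,0,0,-1.44,0],
  ],
)

```text
clock: 7.3
eef_pos: [478.9, 270.0, 148.5]
tcp_rot: [-0.481, 1.568, -0.426]
contact_force: [0.6, -0.1, -0.3]
opening: 0.001
```

```bash
python3 - <<'E'
from h import *
s,_=st()
E
```

```text
t 7.3 tcp [478.9 270.  148.5] press [-211.7  247.4] F [ 0.6 -0.1 -0.3] open 0.1
q [ 0.51  0.33  1.87 -0.    0.94  0.46] xt [ 0.003 -0.001 -1.   ] jaw [0.999 0.054 0.003] jawyaw(press) 0.095
```

Request:
step_arm(
  rows=[
    [1,0,-20,0,0,-0.09,0],
    [1,0,-45,0,0,-0.09,0],
    [1,0,-70,0,0,-0.09,0],
    [1,0,-95,0,0,-0.09,0],
    [1,-3,-112,0,0,-0.09,0],
    [1,-3,-121,0,0,-0.09,0],
    [1,-5,-121,0,0,-0.09,0],
    [1,-5,-121,0,0,-0.09,0],
  ],
)

```text
clock: 8.3
eef_pos: [480.3, 265.1, 28.1]
tcp_rot: [-0.246, 1.567, -0.282]
contact_force: [-0.5, 0.4, -0.2]
opening: 0.001
```

```bash
python3 - <<'E'
from h import *
s,_=st(); look("top",(190,160,180,110),4.4,"t5")
E
```

```text
t 8.3 tcp [480.3 265.1  28.1] press [-210.   242.6] F [-0.5  0.4 -0.2] open 0.1
q [ 0.5   0.51  1.94 -0.    0.69  0.54] xt [ 0.004 -0.001 -1.   ] jaw [ 0.999 -0.036  0.004] jawyaw(press) 0.005
```

View pics/t5.png

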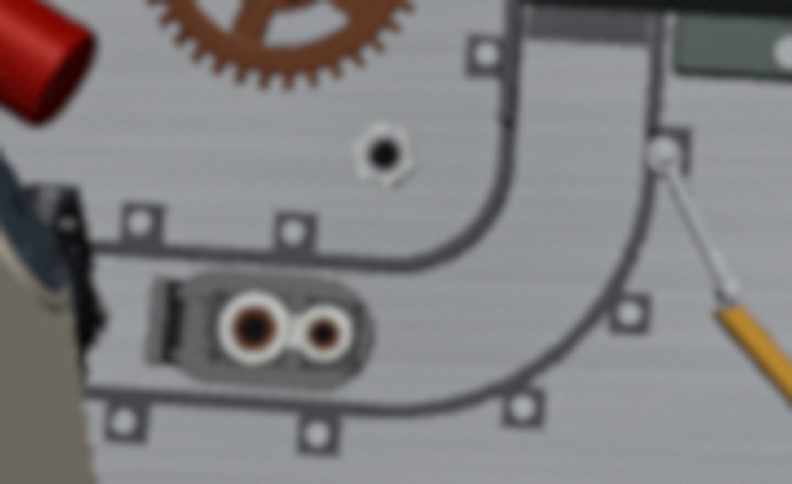

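```bash
cat > path.py <<'E'
from h import *
from scipy.optimize import brentq
L1=155.0; RB=95.0; LB=RB*np.pi/2
def cl(s): # centreline, s=0 at bend start (-210,95); negative before
    if s<0: return np.array([-210,95-s])
    if s<LB:
        a=s/RB; return np.array([-115-RB*np.cos(a),95-RB*np.sin(a)])
    return np.array([-115+s-LB,0.])
def carrier(sr): # rear circle centre at sr
    P=cl(sr); f=lambda s: np.linalg.norm(cl(s)-P)-50
    F=cl(brentq(f,sr+49,sr+60)); return (P+F)/2,np.arctan2(*(F-P)[::-1])
def tcp(sr,d,lat=0):
    c,h=carrier(sr); u=np.array([np.cos(h),np.sin(h)])
    return c-(50+d)*u, h
def table(sr0,n,step,d,lean=0):
    """rows for TCP following; relative to current pose. jaw yaw(press)=h+pi/2"""
    s,R=st(); 
    for k in range(1,n+1):
        sr=sr0+k*step; P,h=tcp(sr,d); w=p2w(*P)[:2]-s["eef_pos"][:2]
        jy=np.arctan2(R[1,2],R[0,2])-YAW; dy=(h+np.pi/2-jy+np.pi/2)%np.pi-np.pi/2
        c,_=carrier(sr); print(k,"sr",round(sr,1),"shift",w.round(1),"yaw",round(dy,3),"h",round(np.degrees(h),1),"car",c.round(1))
E
python3 - <<'E'
from path import *
# carrier origin y=156.2 -> rear centre y=181.2 -> sr=-86.2
table(-86.2-26,8,4,11)
E
```

```text
t 8.35 tcp [480.3 265.2  28.2] press [-210.   242.7] F [ 0.1  0.9 -0.2] open -0.1
q [ 0.5   0.51  1.94 -0.    0.69  0.54] xt [ 0.004 -0.001 -1.   ] jaw [ 0.999 -0.036  0.004] jawyaw(press) 0.005
1 sr -108.2 shift [-0.2 -3.5] yaw -0.005 h -90.0 car [-210.   178.2]
2 sr -104.2 shift [-0.3 -7.5] yaw -0.005 h -90.0 car [-210.   174.2]
3 sr -100.2 shift [ -0.5 -11.5] yaw -0.005 h -90.0 car [-210.   170.2]
4 sr -96.2 shift [ -0.7 -15.5] yaw -0.005 h -90.0 car [-210.   166.2]
5 sr -92.2 shift [ -0.8 -19.5] yaw -0.005 h -90.0 car [-210.   162.2]
6 sr -88.2 shift [ -1.  -23.5] yaw -0.005 h -90.0 car [-210.   158.2]
7 sr -84.2 shift [ -1.1 -27.5] yaw -0.005 h -90.0 car [-210.   154.2]
8 sr -80.2 shift [ -1.3 -31.5] yaw -0.005 h -90.0 car [-210.   150.2]
```

Request:
step_arm(
  rows=[
    [0,-4,-1,0,0,0,0],
    [0,-8,-1,0,0,0,0],
    [-0.5,-12,-1,0,0,0,0],
    [-1,-16,-1,0,0,0,0],
    [-1,-20,-1,0,0,0,0],
    [-1,-24,-1,0,0,0,0],
    [-1,-28,-1,0,0,0,0],
    [-1.5,-32,-1,0,0,0,0],
  ],
)

```text
clock: 9.35
eef_pos: [479.1, 233.3, 27.3]
tcp_rot: [-0.024, 1.567, -0.06]
contact_force: [1.1, 2.8, -0.9]
opening: -0.003
```

```bash
python3 - <<'E'
from path import *
look("top",(190,160,180,110),4.4,"t6")
table(-80.2,8,4.5,11)
E
```

```text
t 9.4 tcp [478.9 232.9  27.2] press [-210.1  210.3] F [ 0.4  2.1 -0.3] open -0.2
q [ 0.45  0.5   1.98 -0.    0.67  0.49] xt [ 0.004 -0.001 -1.   ] jaw [ 0.999 -0.036  0.004] jawyaw(press) 0.005
1 sr -75.7 shift [-0.1 -3.6] yaw -0.005 h -90.0 car [-210.   145.7]
2 sr -71.2 shift [-0.2 -8.1] yaw -0.005 h -90.0 car [-210.   141.2]
3 sr -66.7 shift [ -0.4 -12.6] yaw -0.005 h -90.0 car [-210.   136.7]
4 sr -62.2 shift [ -0.6 -17.1] yaw -0.005 h -90.0 car [-210.   132.2]
5 sr -57.7 shift [ -0.8 -21.6] yaw -0.005 h -90.0 car [-210.   127.7]
6 sr -53.2 shift [ -1.  -26.1] yaw -0.005 h -90.0 car [-210.   123.2]
7 sr -48.7 shift [ -1.2 -30.6] yaw -0.005 h -90.0 car [-210.   118.7]
8 sr -44.2 shift [ -1.5 -35.1] yaw -0.001 h -89.8 car [-209.9  114.2]
```

View pics/t6.png

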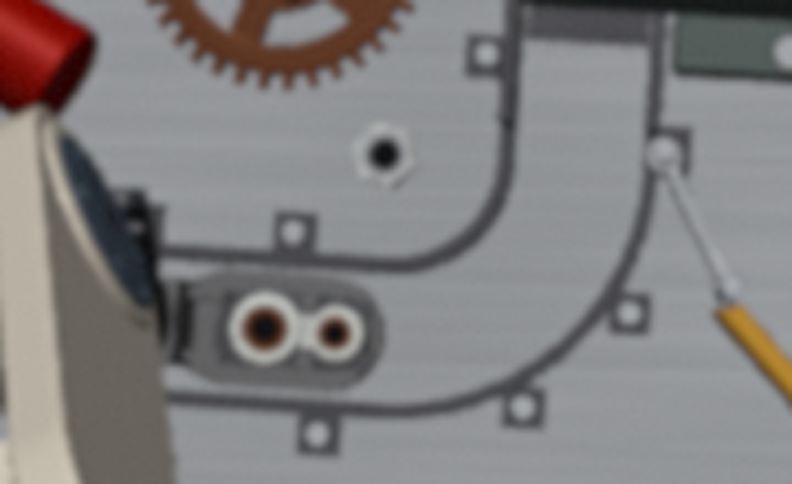

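Contact at about 3 N, and the big eye moved from crop x 254 to 265, so the carrier is sliding. Continue.

Request:
step_arm(
  rows=[
    [0,-4,0,0,0,0,0],
    [0,-8,0,0,0,0,0],
    [-0.5,-13,0,0,0,0,0],
    [-0.5,-17,0,0,0,0,0],
    [-1,-22,0,0,0,0,0],
    [-1,-26,0,0,0,0,0],
    [-1,-31,0,0,0,0,0],
    [-1.5,-35,0,0,0,0,0],
  ],
)

```text
clock: 10.4
eef_pos: [477.5, 197.6, 27.2]
tcp_rot: [-0.116, 1.567, -0.152]
contact_force: [0.2, 3.9, -0.1]
opening: 0.002
```

```bash
python3 - <<'E'
from path import *
table(-45.2,8,4,10)
E
```

```text
t 10.4 tcp [477.5 197.6  27.2] press [-210.1  175. ] F [ 0.2  3.9 -0.1] open 0.1
q [ 0.39  0.48  2.01 -0.    0.65  0.43] xt [ 0.004 -0.001 -1.   ] jaw [ 0.999 -0.036  0.004] jawyaw(press) 0.005
1 sr -41.2 shift [-0.4 -3.8] yaw 0.003 h -89.5 car [-209.8  111.2]
2 sr -37.2 shift [-0.8 -7.8] yaw 0.012 h -89.0 car [-209.6  107.2]
3 sr -33.2 shift [ -1.4 -11.8] yaw 0.025 h -88.3 car [-209.3  103.2]
4 sr -29.2 shift [ -2.2 -15.8] yaw 0.041 h -87.4 car [-208.9   99.2]
5 sr -25.2 shift [ -3.  -19.8] yaw 0.06 h -86.3 car [-208.4   95.3]
6 sr -21.2 shift [ -4.  -23.8] yaw 0.083 h -84.9 car [-207.8   91.3]
7 sr -17.2 shift [ -5.1 -27.9] yaw 0.11 h -83.4 car [-207.1   87.4]
8 sr -13.2 shift [ -6.3 -31.9] yaw 0.139 h -81.7 car [-206.4   83.5]
```

Request:
step_arm(
  rows=[
    [-0.5,-4,0,0,0,0,0],
    [-1,-8,0,0,0,0.01,0],
    [-1.5,-12,0,0,0,0.025,0],
    [-2,-16,0,0,0,0.04,0],
    [-3,-20,0,0,0,0.06,0],
    [-4,-24,0,0,0,0.08,0],
    [-5,-28,0,0,0,0.11,0],
    [-6,-32,0,0,0,0.14,0],
  ],
)

```text
clock: 11.4
eef_pos: [471.4, 165.3, 27.3]
tcp_rot: [-0.113, 1.567, -0.007]
contact_force: [-0.2, 4.2, 0.6]
opening: 0.002
```

```bash
python3 - <<'E'
from path import *
look("top",(190,160,180,110),4.4,"t7")
table(-13.2,8,4,10)
E
```

```text
t 11.45 tcp [471.2 164.9  27.2] press [-215.   142.1] F [0.1 1.9 0.9] open 0.1
q [ 0.33  0.46  2.05 -0.    0.63  0.23] xt [ 0.004 -0.    -1.   ] jaw [0.994 0.107 0.004] jawyaw(press) 0.148
1 sr -9.2 shift [-1.3 -3.4] yaw 0.029 h -79.8 car [-205.6   79.6]
2 sr -5.2 shift [-2.7 -7.6] yaw 0.066 h -77.7 car [-204.7   75.8]
3 sr -1.2 shift [ -4.3 -11.8] yaw 0.105 h -75.5 car [-203.7   72. ]
4 sr 2.8 shift [ -5.8 -16.2] yaw 0.147 h -73.1 car [-202.7   68.3]
5 sr 6.8 shift [ -7.2 -20.6] yaw 0.189 h -70.6 car [-201.5   64.6]
6 sr 10.8 shift [ -8.4 -25. ] yaw 0.231 h -68.2 car [-200.1   61. ]
7 sr 14.8 shift [ -9.4 -29.5] yaw 0.274 h -65.8 car [-198.6   57.5]
8 sr 18.8 shift [-10.2 -34.1] yaw 0.316 h -63.4 car [-197.   54.]
```

View pics/t7.png

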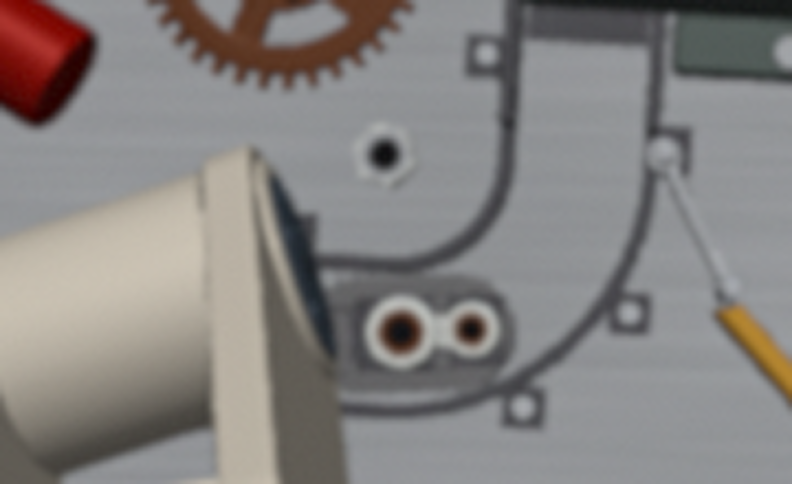

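The carrier's nose is entering the bend, with the big eye at crop (400,331). It is still heading straight and the force is low. Continue round.

Request:
step_arm(
  rows=[
    [-1,-3.5,0,0,0,0,0],
    [-2.5,-7.5,0,0,0,0.02,0],
    [-4,-12,0,0,0,0.05,0],
    [-5.5,-16,0,0,0,0.09,0],
    [-7,-20,0,0,0,0.13,0],
    [-8,-25,0,0,0,0.17,0],
    [-9,-29,0,0,0,0.21,0],
    [-10,-34,0,0,0,0.26,0],
  ],
)

```text
clock: 12.45
eef_pos: [461.2, 131.2, 27.3]
tcp_rot: [-0.024, 1.566, 0.345]
contact_force: [-1.3, 7.5, 1.3]
opening: 0.003
```

```bash
python3 - <<'E'
from path import *
look("top",(190,160,180,110),4.4,"t8")
table(18.8,8,4,10)
E
```

```text
t 12.5 tcp [460.9 130.6  27.2] press [-223.9  107.4] F [-1.1  5.8  2. ] open 0.3
q [ 0.27  0.44  2.09 -0.    0.61 -0.1 ] xt [ 0.004  0.001 -1.   ] jaw [0.932 0.363 0.004] jawyaw(press) 0.413
1 sr 22.8 shift [-0.5 -4.4] yaw 0.093 h -61.0 car [-195.2   50.6]
2 sr 26.8 shift [-0.9 -9. ] yaw 0.136 h -58.6 car [-193.2   47.2]
3 sr 30.8 shift [ -1.2 -13.6] yaw 0.178 h -56.2 car [-191.1   44. ]
4 sr 34.8 shift [ -1.2 -18.2] yaw 0.22 h -53.8 car [-188.9   40.8]
5 sr 38.8 shift [ -1.1 -22.8] yaw 0.262 h -51.3 car [-186.6   37.7]
6 sr 42.8 shift [ -0.7 -27.4] yaw 0.304 h -48.9 car [-184.1   34.8]
7 sr 46.8 shift [ -0.2 -32. ] yaw 0.346 h -46.5 car [-181.5   31.9]
8 sr 50.8 shift [  0.6 -36.5] yaw 0.388 h -44.1 car [-178.8   29.2]
```

View pics/t8.png

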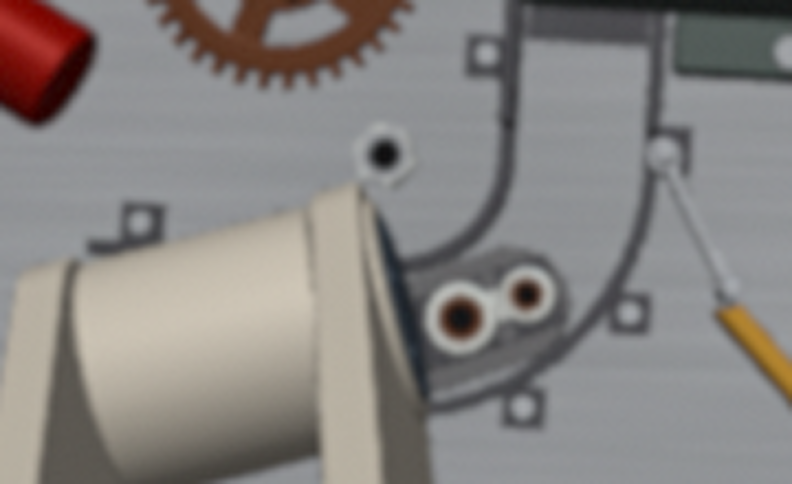

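```bash
cat >> h.py <<'E'
def eyes(e0,e1,x0=190,y0=160,f=4.4):
    uv=[((a+.5)/f-.5+x0,(b+.5)/f-.5+y0) for a,b in(e0,e1)]
    w=onplane("top",uv,46); q=w2p(w); d=q[1]-q[0]; print("carrier press",q[0].round(1),"heading deg",np.degrees(np.arctan2(d[1],d[0])).round(1),"dist",np.linalg.norm(d).round(1))
E
python3 -c "
from h import *
eyes((254,327),(323,332));eyes((400,331),(471,328));eyes((461,317),(527,293))"
```

```text
carrier press [-209.3  155.7] heading deg -90.7 dist 34.6
carrier press [-206.9   82.7] heading deg -84.2 dist 35.4
carrier press [-198.2   52.8] heading deg -66.6 dist 34.9
```

Request:
step_arm(
  rows=[
    [-0.5,-4.5,0,0,0,0.04,0],
    [-1,-9,0,0,0,0.09,0],
    [-1,-13.5,0,0,0,0.13,0],
    [-1,-18,0,0,0,0.17,0],
    [-1,-23,0,0,0,0.22,0],
    [-0.5,-27.5,0,0,0,0.26,0],
    [0,-32,0,0,0,0.3,0],
    [0.5,-36.5,0,0,0,0.34,0],
  ],
)

```text
clock: 13.5
eef_pos: [460.0, 94.2, 27.2]
tcp_rot: [0.552, 1.568, 1.265]
contact_force: [-6.5, 10.9, 7.1]
opening: 0.0
```

```bash
python3 - <<'E'
from path import *
look("top",(190,160,180,110),4.4,"t9")
table(50.8,8,4,10)
E
```

```text
t 13.55 tcp [460.   93.8  27.2] press [-223.3   70.6] F [-4.3  6.4  5.4] open -0.2
q [ 0.2   0.43  2.11  0.    0.6  -0.52] xt [ 0.001  0.002 -1.   ] jaw [0.755 0.656 0.002] jawyaw(press) 0.756
1 sr 54.8 shift [ 2.3 -4.2] yaw 0.087 h -41.7 car [-176.    26.6]
2 sr 58.8 shift [ 3.4 -8.7] yaw 0.129 h -39.3 car [-173.    24.1]
3 sr 62.8 shift [  4.7 -13.1] yaw 0.171 h -36.9 car [-170.    21.7]
4 sr 66.8 shift [  6.2 -17.5] yaw 0.213 h -34.5 car [-166.9   19.4]
5 sr 70.8 shift [  7.9 -21.8] yaw 0.255 h -32.0 car [-163.6   17.3]
6 sr 74.8 shift [  9.7 -26. ] yaw 0.297 h -29.6 car [-160.3   15.3]
7 sr 78.8 shift [ 11.8 -30.2] yaw 0.34 h -27.2 car [-156.9   13.5]
8 sr 82.8 shift [ 14.  -34.2] yaw 0.382 h -24.8 car [-153.5   11.8]
```

View pics/t9.png

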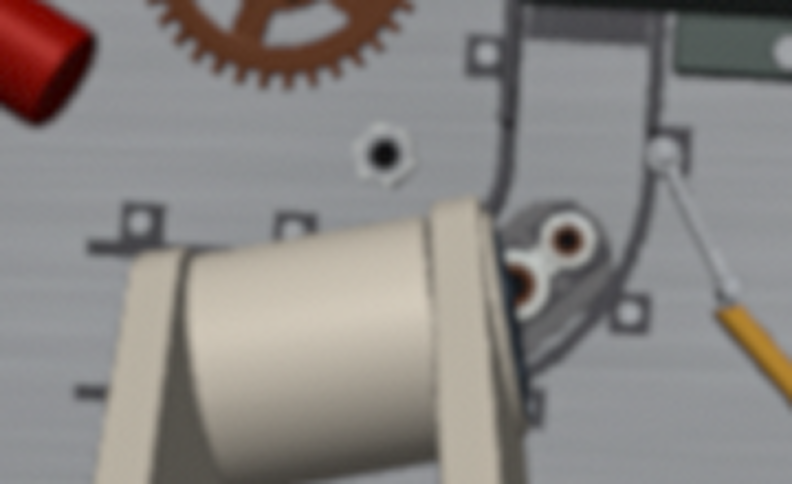

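Request:
step_arm(
  rows=[
    [2,-4,0,0,0,0.04,0],
    [3.5,-8.5,0,0,0,0.08,0],
    [5,-13,0,0,0,0.13,0],
    [6.5,-17,0,0,0,0.17,0],
    [8,-21,0,0,0,0.21,0],
    [10,-25.5,0,0,0,0.26,0],
    [12,-29.5,0,0,0,0.3,0],
    [14,-33.5,0,0,0,0.34,0],
  ],
)

```text
clock: 14.55
eef_pos: [470.0, 60.4, 26.9]
tcp_rot: [1.76, 1.563, 2.816]
contact_force: [-12.4, 8.3, 12.5]
opening: -0.0
```

```bash
python3 - <<'E'
from path import *
look("top",(190,160,180,110),4.4,"t10"); look("side",(210,80,230,160),3.4,"s10")
table(82.8,8,4,10)
E
```

```text
t 14.65 tcp [470.6  59.9  26.8] press [-211.3   37.2] F [-9.   5.2  8.6] open -0.4
q [ 0.12  0.44  2.09  0.    0.62 -0.94] xt [-0.006  0.002 -1.   ] jaw [ 0.492  0.871 -0.001] jawyaw(press) 1.097
1 sr 86.8 shift [ 5.7 -4.3] yaw 0.083 h -22.4 car [-149.9   10.3]
2 sr 90.8 shift [ 8.3 -8.2] yaw 0.125 h -20.0 car [-146.3    8.9]
3 sr 94.8 shift [ 10.9 -11.9] yaw 0.167 h -17.6 car [-142.7    7.6]
4 sr 98.8 shift [ 13.8 -15.5] yaw 0.209 h -15.2 car [-139.     6.5]
5 sr 102.8 shift [ 16.8 -19. ] yaw 0.249 h -12.8 car [-135.2    5.6]
6 sr 106.8 shift [ 20.  -22.2] yaw 0.286 h -10.7 car [-131.5    4.7]
7 sr 110.8 shift [ 23.3 -25.1] yaw 0.319 h -8.8 car [-127.7    3.8]
8 sr 114.8 shift [ 26.8 -27.8] yaw 0.35 h -7.1 car [-123.9    3.1]
```

View pics/t10.png

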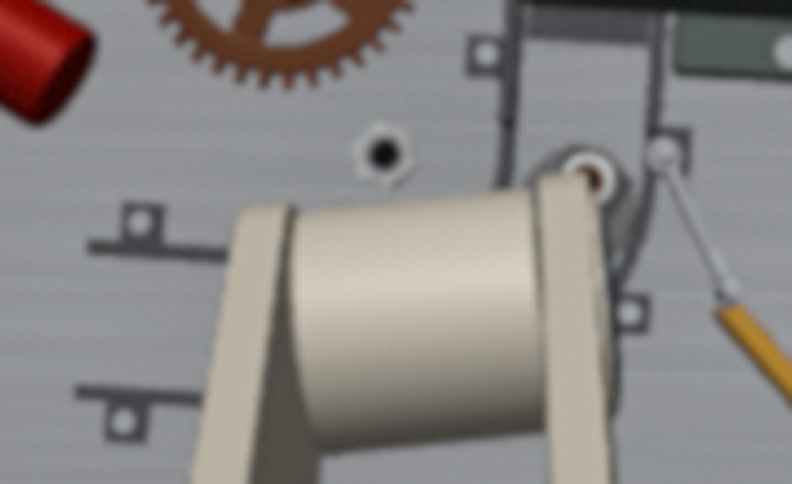

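View pics/s10.png

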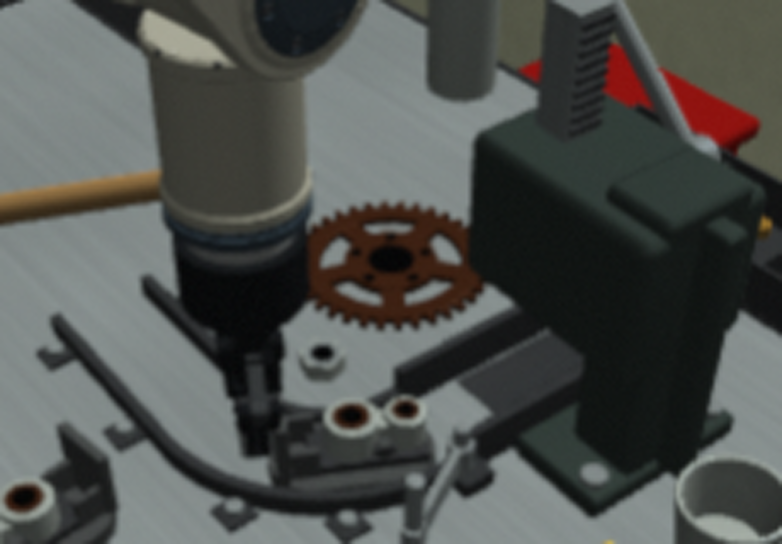

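Going round the bend the push force has grown (about 15 N, with 12 N vertical). The vertical finger is pushing the plate too high. I'll back off, lean the tool a little and push lower, with tip contact.

```bash
cat >> path.py <<'E'
def Rt(h,L): # press heading, lean -> tool R; jaw across
    H=h+YAW; u=np.array([np.cos(H),np.sin(H),0]); z=np.array([0,0,1.])
    x=np.sin(L)*u-np.cos(L)*z; j=np.array([-np.sin(H),np.cos(H),0])
    return np.c_[x,np.cross(j,x),j]
def row(P,h,L,z,s,R):
    T=Rt(h,L); 
    c=[Ro.from_matrix(M@R.T).as_rotvec() for M in (T,T@np.diag([1,-1,-1.]))]
    rv=min(c,key=np.linalg.norm); w=p2w(*P,z)-s["eef_pos"]
    return w.round(1),rv.round(3)
def table2(sr0,n,step,L,z,back=0,h0=None):
    s,R=st(); L=np.radians(L); d=11*np.cos(L)+back
    for k in range(1,n+1):
        sr=sr0+k*step; P,h=tcp(sr,d); print(k,"sr",round(sr,1),*row(P,h,L,z,s,R),"h",round(np.degrees(h),1),"car",carrier(sr)[0].round(1))
E
python3 - <<'E'
from path import *
p=np.load("top_p.npy")
s,R=st(); # where's the carrier: inferred from tip: TCP press + 10 ahead
table2(82.8-0-4,1,4,0,27); table2(82.8-4,1,4,0,27,15)
table2(82.8-4,1,4,15,20,15);table2(82.8-4,1,4,15,20,0)
E
```

```text
t 14.65 tcp [470.6  59.9  26.8] press [-211.3   37.2] F [-9.   5.2  8.6] open -0.4
q [ 0.12  0.44  2.09  0.    0.62 -0.94] xt [-0.006  0.002 -1.   ] jaw [ 0.492  0.871 -0.001] jawyaw(press) 1.097
t 14.65 tcp [470.6  59.9  26.8] press [-211.3   37.2] F [-9.   5.2  8.6] open -0.4
q [ 0.12  0.44  2.09  0.    0.62 -0.94] xt [-0.006  0.002 -1.   ] jaw [ 0.492  0.871 -0.001] jawyaw(press) 1.097
1 sr 82.8 [2.5 0.1 0.2] [-0.002 -0.006  0.04 ] h -24.8 car [-153.5   11.8]
t 14.65 tcp [470.6  59.9  26.8] press [-211.3   37.2] F [-9.   5.2  8.6] open -0.4
q [ 0.12  0.44  2.09  0.    0.62 -0.94] xt [-0.006  0.002 -1.   ] jaw [ 0.492  0.871 -0.001] jawyaw(press) 1.097
1 sr 82.8 [-10.9   7.    0.2] [-0.002 -0.006  0.04 ] h -24.8 car [-153.5   11.8]
t 14.65 tcp [470.6  59.9  26.8] press [-211.3   37.2] F [-9.   5.2  8.6] open -0.4
q [ 0.12  0.44  2.09  0.    0.62 -0.94] xt [-0.006  0.002 -1.   ] jaw [ 0.492  0.871 -0.001] jawyaw(press) 1.097
1 sr 82.8 [-10.5   6.8  -6.8] [-0.126 -0.237  0.04 ] h -24.8 car [-153.5   11.8]
t 14.65 tcp [470.6  59.9  26.8] press [-211.3   37.2] F [-9.   5.2  8.6] open -0.4
q [ 0.12  0.44  2.09  0.    0.62 -0.94] xt [-0.006  0.002 -1.   ] jaw [ 0.492  0.871 -0.001] jawyaw(press) 1.097
1 sr 82.8 [ 2.8 -0.  -6.8] [-0.126 -0.237  0.04 ] h -24.8 car [-153.5   11.8]
```

Request:
step_arm(
  rows=[
    [-3,1.5,0,0,0,0,0],
    [-7,4,0,0,0,0,0],
    [-11,7,0,-0.03,-0.06,0,0],
    [-11,7,0,-0.06,-0.12,0.01,0],
    [-11,7,-3,-0.1,-0.18,0.03,0],
    [-11,7,-7,-0.126,-0.237,0.04,0],
    [-11,7,-7,-0.126,-0.237,0.04,0],
    [-11,7,-7,-0.126,-0.237,0.04,0],
  ],
)

```text
clock: 15.65
eef_pos: [460.0, 67.0, 20.0]
tcp_rot: [-1.57, 1.31, -0.473]
contact_force: [0.2, 0.1, 0.7]
opening: -0.0
```

```bash
python3 - <<'E'
from path import *
look("top",(190,160,180,110),4.4,"t11"); look("side",(250,150,130,90),6,"s11")
table2(78.8,8,2,15,20)
E
```

```text
t 15.75 tcp [460.3  66.9  20.1] press [-221.8   43.7] F [ 1.  -0.   0.9] open 0.1
q [ 0.27  0.4   2.26 -0.57  0.33 -0.3 ] xt [ 0.23  -0.118 -0.966] jaw [0.457 0.889 0.001] jawyaw(press) 1.137
1 sr 80.8 [12.  -5.  -0.1] [-0.001  0.    -0.02 ] h -26.0 car [-155.2   12.6]
2 sr 82.8 [13.1 -7.  -0.1] [-0.001  0.     0.001] h -24.8 car [-153.5   11.8]
3 sr 84.8 [14.2 -9.  -0.1] [-0.001  0.     0.022] h -23.6 car [-151.7   11. ]
4 sr 86.8 [ 15.4 -11.   -0.1] [-0.001  0.     0.043] h -22.4 car [-149.9   10.3]
5 sr 88.8 [ 16.7 -13.   -0.1] [-0.001  0.     0.064] h -21.2 car [-148.1    9.5]
6 sr 90.8 [ 17.9 -14.9  -0.1] [-0.001  0.     0.085] h -20.0 car [-146.3    8.9]
7 sr 92.8 [ 19.3 -16.8  -0.1] [-0.001  0.     0.106] h -18.8 car [-144.5    8.2]
8 sr 94.8 [ 20.6 -18.7  -0.1] [-0.001  0.     0.128] h -17.6 car [-142.7    7.6]
```

View pics/t11.png

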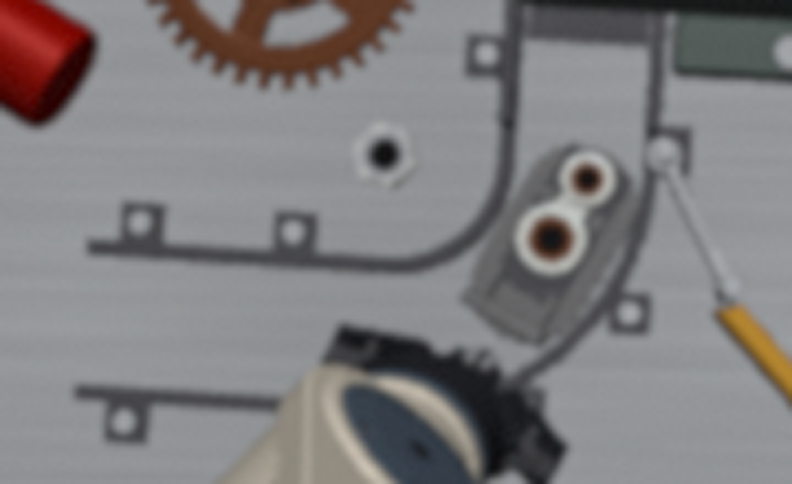

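View pics/s11.png

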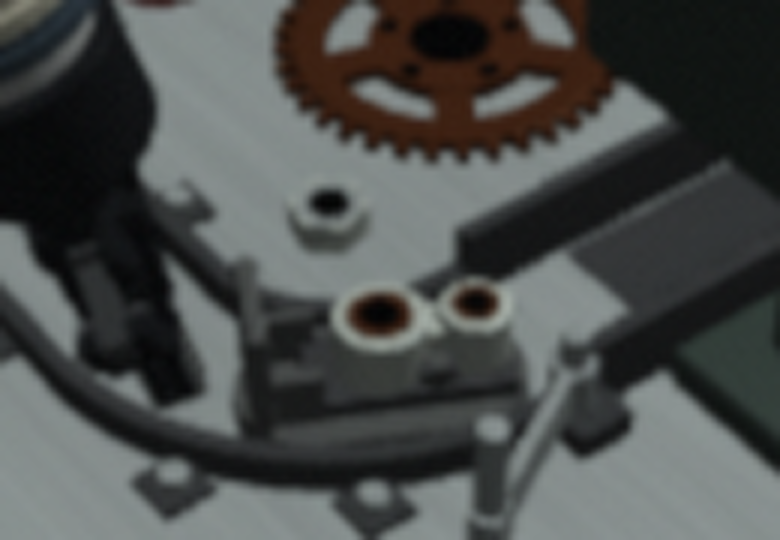

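```bash
python3 -c "
from h import *
eyes((551,239),(588,178))"
```

```text
carrier press [-156.7   10.4] heading deg -27.7 dist 35.7
```

Request:
step_arm(
  rows=[
    [6,-3,0,0,0,0,0],
    [10,-5,0,0,0,0,0],
    [12,-7,0,0,0,0,0],
    [14,-9,0,0,0,0.02,0],
    [15.5,-11,0,0,0,0.04,0],
    [17,-13,0,0,0,0.06,0],
    [19,-16,0,0,0,0.09,0],
    [21,-18.5,0,0,0,0.12,0],
  ],
)

```text
clock: 16.75
eef_pos: [479.1, 48.1, 19.6]
tcp_rot: [-1.575, 1.312, -0.358]
contact_force: [-9.8, 5.1, 7.8]
opening: 0.001
```

```bash
python3 - <<'E'
from path import *
table2(94.8,8,4,15,20)
E
```

```text
t 16.75 tcp [479.1  48.1  19.6] press [-202.3   25.7] F [-9.8  5.1  7.8] open 0.1
q [ 0.19  0.41  2.25 -0.48  0.3  -0.58] xt [ 0.24  -0.09  -0.967] jaw [ 0.347  0.938 -0.001] jawyaw(press) 1.257
1 sr 98.8 [ 4.7 -3.6  0.4] [-0.    -0.003  0.049] h -15.2 car [-139.     6.5]
2 sr 102.8 [ 7.7 -7.   0.4] [ 0.    -0.003  0.089] h -12.8 car [-135.2    5.6]
3 sr 106.8 [ 10.9 -10.2   0.4] [ 0.    -0.003  0.126] h -10.7 car [-131.5    4.7]
4 sr 110.8 [ 14.2 -13.2   0.4] [ 0.    -0.003  0.16 ] h -8.8 car [-127.7    3.8]
5 sr 114.8 [ 17.6 -15.9   0.4] [ 0.    -0.003  0.19 ] h -7.1 car [-123.9    3.1]
6 sr 118.8 [ 21.2 -18.4   0.4] [ 0.    -0.003  0.217] h -5.5 car [-120.     2.4]
7 sr 122.8 [ 24.9 -20.5   0.4] [ 0.    -0.003  0.24 ] h -4.2 car [-116.2    1.8]
8 sr 126.8 [ 28.6 -22.4   0.4] [ 0.    -0.003  0.261] h -3.0 car [-112.3    1.3]
```

Request:
step_arm(
  rows=[
    [2,-2,0.8,0,0,0.02,0],
    [5,-4,1,0,0,0.05,0],
    [8,-7,1,0,0,0.08,0],
    [11,-10,1,0,0,0.12,0],
    [14,-13,1,0,0,0.15,0],
    [18,-15.5,1,0,0,0.18,0],
    [21.5,-18,1,0,0,0.21,0],
    [25,-20.5,1,0,0,0.23,0],
  ],
)

```text
clock: 17.75
eef_pos: [502.0, 27.1, 19.8]
tcp_rot: [-1.579, 1.316, -0.132]
contact_force: [-6.8, 1.4, 2.1]
opening: -0.003
```

```bash
python3 - <<'E'
from path import *
look("top",(190,160,180,110),4.4,"t12"); look("side",(250,130,150,100),5.2,"s12")
table2(122.8,8,4,15,21)
E
```

```text
t 17.85 tcp [502.7  27.   20. ] press [-177.9    5.6] F [-3.  -0.1 -1.3] open 0.3
q [ 0.09  0.42  2.22 -0.22  0.26 -1.15] xt [ 0.251 -0.033 -0.967] jaw [ 0.125  0.992 -0.002] jawyaw(press) 1.487
1 sr 126.8 [ 5.1 -1.3  1. ] [ 0.001 -0.006  0.031] h -3.0 car [-112.3    1.3]
2 sr 130.8 [ 8.9 -2.9  1. ] [ 0.001 -0.006  0.048] h -2.0 car [-108.3    0.9]
3 sr 134.8 [12.7 -4.3  1. ] [ 0.001 -0.006  0.062] h -1.3 car [-104.4    0.5]
4 sr 138.8 [16.7 -5.3  1. ] [ 0.001 -0.006  0.073] h -0.7 car [-100.4    0.3]
5 sr 142.8 [20.6 -6.1  1. ] [ 0.001 -0.006  0.08 ] h -0.2 car [-96.4   0.1]
6 sr 146.8 [24.6 -6.6  1. ] [ 0.001 -0.006  0.083] h -0.0 car [-92.4   0. ]
7 sr 150.8 [28.6 -6.8  1. ] [ 0.001 -0.006  0.084] h 0.0 car [-88.4   0. ]
8 sr 154.8 [32.6 -6.9  1. ] [ 0.001 -0.006  0.084] h 0.0 car [-84.4   0. ]
```

View pics/t12.png

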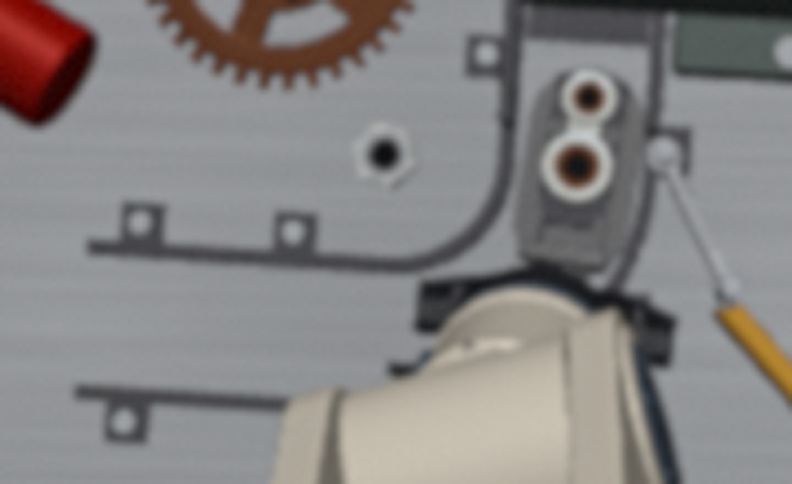

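View pics/s12.png

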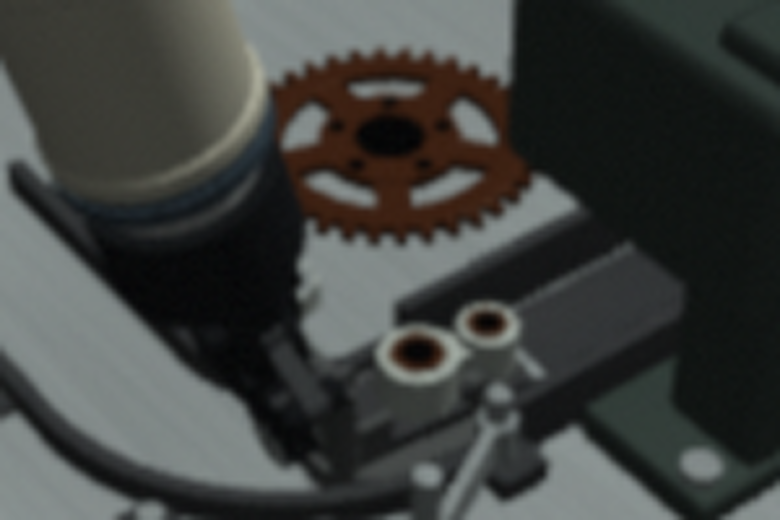

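```bash
python3 - <<'E'
from path import *
eyes((577,166),(589,98))
from scipy.optimize import least_squares
D=np.array([(.3536,1.634,624.6,230.6),(.36,1.88,552,129.1),(.48,1.92,552.4,49.6),(.43,2.03,502.5,47.9),(.24,2.01,485,149.1),(.33,1.87,549.8,148.5),(.51,1.94,548.8,28.1),(.50,1.98,532.4,27.2),(.48,2.01,516.8,27.2),(.46,2.05,499.2,27.2),(.44,2.09,479,27.2),(.43,2.11,469.4,27.2)])
def f(p,D=D):
    a,L2,L3,e,c=p; q2,q3=D[:,0],D[:,1]; t=q2+q3
    return np.r_[a+L2*np.sin(q2)+L3*np.sin(t)+e*np.cos(t)-D[:,2], c+L2*np.cos(q2)+L3*np.cos(t)-e*np.sin(t)-D[:,3]]
o=least_squares(f,[100,450,450,0,100]); print(o.x.round(1),np.abs(o.fun).max())
E
```

```text
carrier press [-119.5   -0.3] heading deg -6.5 dist 34.8
[  4.  564.5 490.5  57.1 -49. ] 2.8610900550443468
```

Carrier is at press (-119.5, -0.3) and nearly straight, entering the well, with forces low. Continue along the last leg.

Request:
step_arm(
  rows=[
    [4,-1,1,0,0,0.02,0],
    [8,-3,1,0,0,0.04,0],
    [12,-4,1,0,0,0.06,0],
    [16,-5,1,0,0,0.07,0],
    [20,-6,1,0,0,0.08,0],
    [24,-6.5,1,0,0,0.084,0],
    [28,-7,1,0,0,0.084,0],
    [32,-7,1,0,0,0.084,0],
  ],
)

```text
clock: 18.85
eef_pos: [535.0, 20.0, 21.0]
tcp_rot: [-1.578, 1.315, -0.048]
contact_force: [-2.4, -0.5, -2.3]
opening: -0.002
```

```bash
python3 - <<'E'
from path import *
table2(154.8,9,4,15,21)
E
```

```text
t 18.85 tcp [535.  20.  21.] press [-1.453e+02 -1.000e-01] F [-2.4 -0.5 -2.3] open -0.2
q [ 0.05  0.45  2.16 -0.09  0.29 -1.4 ] xt [ 0.253 -0.012 -0.967] jaw [ 0.041  0.999 -0.002] jawyaw(press) 1.571
1 sr 158.8 [ 4.3 -0.1  0. ] [ 0.002 -0.006  0.   ] h 0.0 car [-80.4   0. ]
2 sr 162.8 [ 8.3 -0.3  0. ] [ 0.002 -0.006  0.   ] h 0.0 car [-76.4   0. ]
3 sr 166.8 [12.3 -0.4  0. ] [ 0.002 -0.006  0.   ] h 0.0 car [-72.4   0. ]
4 sr 170.8 [16.3 -0.6  0. ] [ 0.002 -0.006  0.   ] h 0.0 car [-68.4   0. ]
5 sr 174.8 [20.3 -0.8  0. ] [ 0.002 -0.006  0.   ] h 0.0 car [-64.4   0. ]
6 sr 178.8 [24.3 -0.9  0. ] [ 0.002 -0.006  0.   ] h 0.0 car [-60.4   0. ]
7 sr 182.8 [28.3 -1.1  0. ] [ 0.002 -0.006  0.   ] h 0.0 car [-56.4   0. ]
8 sr 186.8 [32.3 -1.3  0. ] [ 0.002 -0.006  0.   ] h 0.0 car [-52.4   0. ]
9 sr 190.8 [36.3 -1.4  0. ] [ 0.002 -0.006  0.   ] h 0.0 car [-48.4   0. ]
```

Request:
step_arm(
  rows=[
    [4,0,0,0,0,0,0],
    [8,0,0,0,0,0,0],
    [12,-0.5,0,0,0,0,0],
    [16,-0.5,0,0,0,0,0],
    [20,-1,0,0,0,0,0],
    [24,-1,0,0,0,0,0],
    [28,-1,0,0,0,0,0],
    [32,-1,0,0,0,0,0],
  ],
)

```text
clock: 19.85
eef_pos: [567.2, 19.0, 21.0]
tcp_rot: [-1.578, 1.315, -0.048]
contact_force: [-2.7, -0.1, -2.3]
opening: -0.005
```

```bash
python3 - <<'E'
from path import *
look("top",(190,120,180,130),4.4,"t14"); look("side",(270,100,150,110),5.2,"s14")
s,R=st()
f,l=np.radians(25),np.radians(-8)
x=np.array([np.sin(f),np.tan(l)*np.cos(f),-np.cos(f)]); x/=np.linalg.norm(x)
Z=Ro.from_euler("z",YAW).as_matrix(); x=Z@x; u=Z@[1,0,0.]
j=np.cross([0,0,1.],u); j-=j@x*x; j/=np.linalg.norm(j)
T=np.c_[x,np.cross(j,x),j]
for M in(T,T@np.diag([1,-1,-1.])): print(Ro.from_matrix(M@R.T).as_rotvec().round(3))
E
```

```text
t 19.95 tcp [567.9  19.   21.2] press [-112.4    0.3] F [-0.8  0.2 -0.8] open 0.0
q [ 0.05  0.48  2.09 -0.07  0.32 -1.42] xt [ 0.254 -0.012 -0.967] jaw [ 0.041  0.999 -0.002] jawyaw(press) 1.571
[-0.125 -0.174 -0.043]
[-1.052  0.243  2.938]
```

View pics/t14.png

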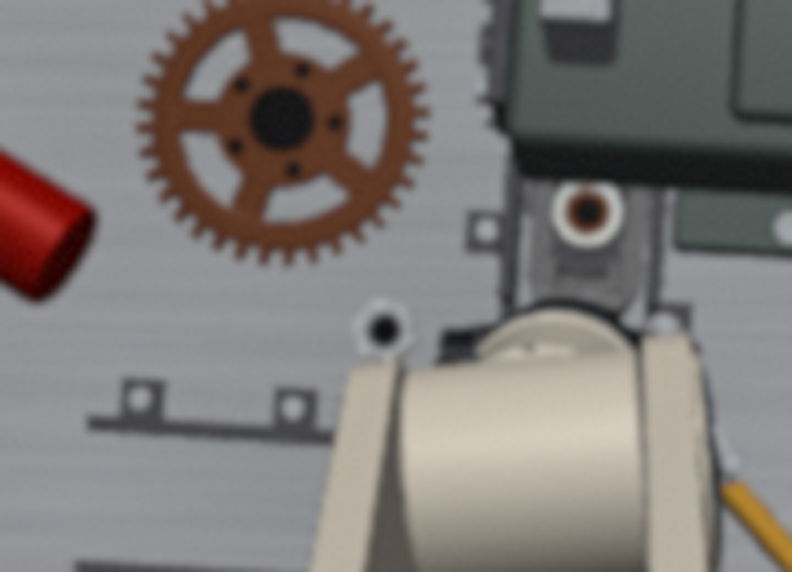

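View pics/s14.png

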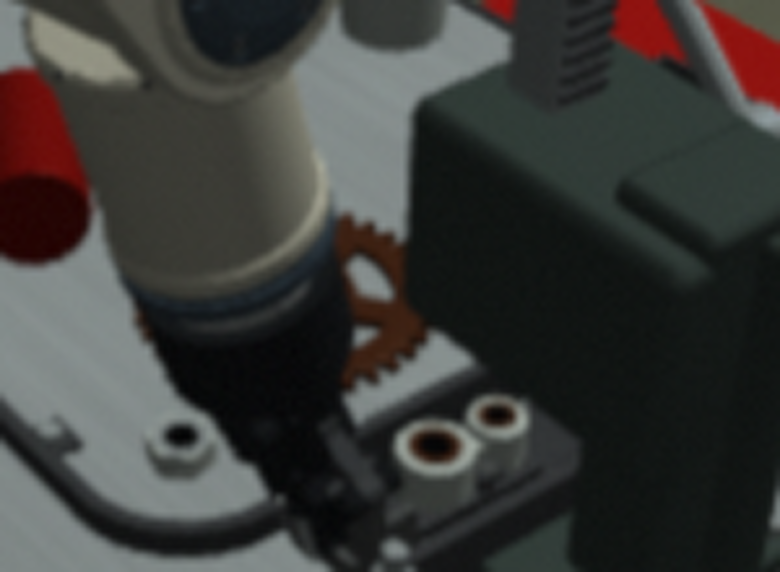

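Carrier is in the well mouth, with the big eye at crop (588,211) just before the head. Back off a little and lean further (25° back, 8° sideways to keep the wrist off its singularity).

Request:
step_arm(
  rows=[
    [-4,0,0,0,0,0,0],
    [-10,0,0,-0.02,-0.03,0,0],
    [-12,0,0,-0.04,-0.06,-0.01,0],
    [-12,0,0,-0.065,-0.09,-0.02,0],
    [-12,0,0,-0.085,-0.12,-0.03,0],
    [-12,0,0,-0.105,-0.15,-0.035,0],
    [-12,0,0,-0.125,-0.174,-0.043,0],
    [-12,0,0,-0.125,-0.174,-0.043,0],
  ],
)

```text
clock: 20.95
eef_pos: [557.1, 20.2, 23.9]
tcp_rot: [-1.836, 1.122, -0.334]
contact_force: [-0.4, 0.5, -0.3]
opening: 0.002
```

```bash
python3 - <<'E'
from path import *
look("top",(190,120,180,130),4.4,"t15"); look("side",(270,100,150,110),5.2,"s15")
s,R=st(); print(w2p(onplane("top",[((588.5)/4.4-.5+190,(211.5)/4.4-.5+120)],46)))
print("to home TCP:",p2w(-60,0,21)-s["eef_pos"])
E
```

```text
t 21.05 tcp [557.7  19.7  24.2] press [-122.6    0.6] F [-0.3 -0.4  0.1] open -0.1
q [ 0.16  0.47  2.21 -1.3   0.22 -0.1 ] xt [ 0.41  -0.142 -0.901] jaw [ 0.089  0.989 -0.116] jawyaw(press) 1.522
[[-53.07271572  -1.81670238]]
to home TCP: [62.5420834  -3.17858225 -3.15156639]
```

View pics/t15.png

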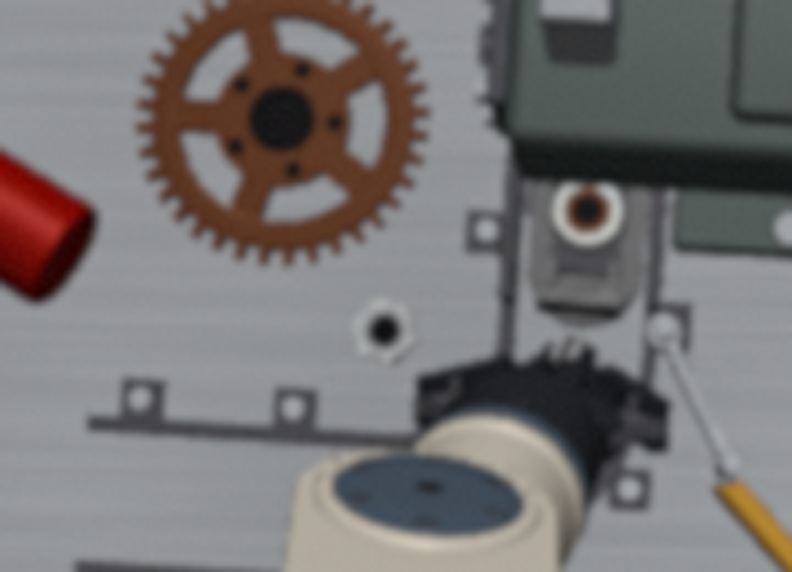

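View pics/s15.png

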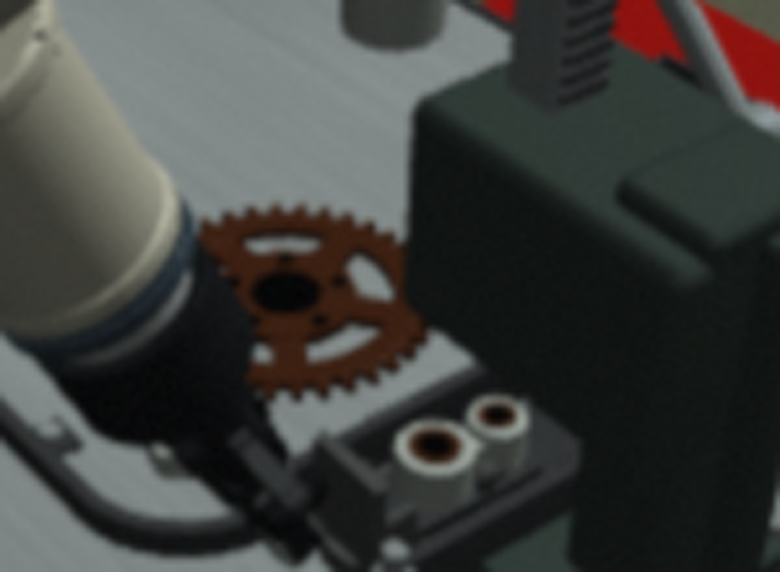

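Request:
step_arm(
  rows=[
    [4,0,-0.5,0,0,0,0],
    [8.5,-0.5,-1,0,0,0,0],
    [13,-0.5,-1.5,0,0,0,0],
    [17,-1,-2,0,0,0,0],
    [21,-1,-2,0,0,0,0],
    [25,-1.5,-2,0,0,0,0],
    [29,-1.5,-2,0,0,0,0],
    [33,-2,-2,0,0,0,0],
  ],
)

```text
clock: 22.05
eef_pos: [589.4, 17.3, 21.6]
tcp_rot: [-1.845, 1.123, -0.337]
contact_force: [-9.0, 1.1, 6.3]
opening: 0.001
```

```bash
python3 - <<'E'
from path import *
look("top",(190,120,180,130),4.4,"t16"); look("side",(270,100,150,110),5.2,"s16")
s,R=st()
print("to home TCP:",p2w(-60,0,21)-s["eef_pos"])
E
```

```text
t 22.15 tcp [590.   17.4  21.7] press [-90.2  -0.4] F [-4.4  0.9  2.8] open -0.2
q [ 0.14  0.5   2.15 -1.15  0.22 -0.27] xt [ 0.409 -0.143 -0.901] jaw [ 0.088  0.989 -0.117] jawyaw(press) 1.523
to home TCP: [30.20793804 -0.79989539 -0.71334759]
```

View pics/t16.png

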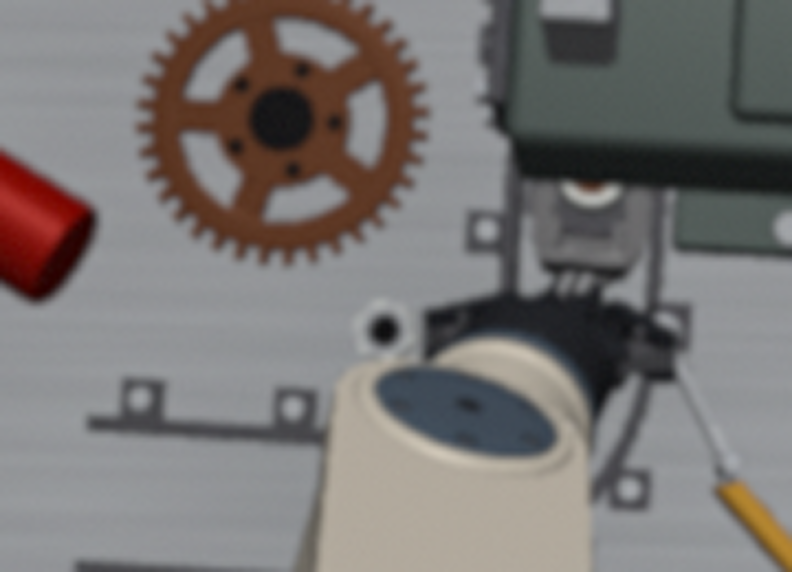

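View pics/s16.png

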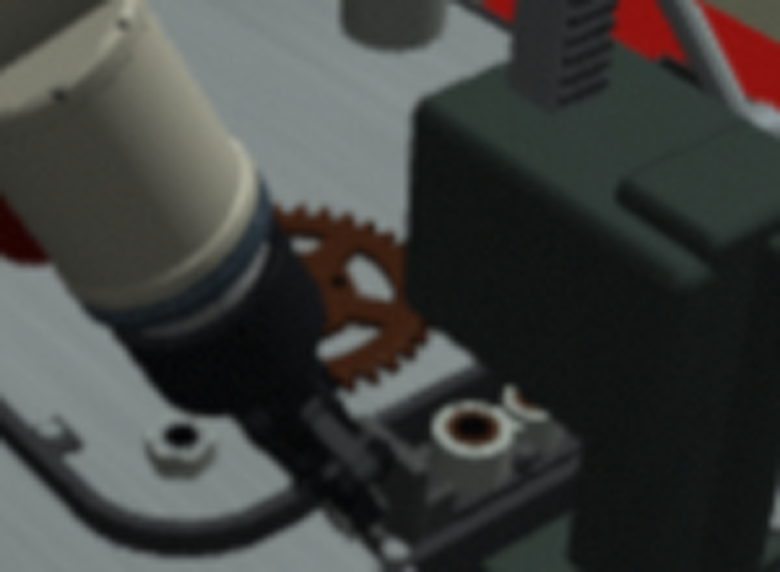

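Request:
step_arm(
  rows=[
    [3,0,0,0,0,0,0],
    [6,0,0,0,0,0,0],
    [9,-0.5,0,0,0,0,0],
    [12,-0.5,0,0,0,0,0],
    [15,-0.5,0,0,0,0,0],
    [18,-0.5,0,0,0,0,0],
    [21,-1,0,0,0,0,0],
    [23,-1,0,0,0,0,0],
  ],
)

```text
clock: 23.15
eef_pos: [611.8, 15.8, 21.1]
tcp_rot: [-1.848, 1.124, -0.34]
contact_force: [-8.2, 1.2, 6.1]
opening: 0.003
```

```bash
python3 - <<'E'
from path import *
look("top",(260,120,110,80),7,"t17"); look("side",(270,100,150,110),5.2,"s17")
s,R=st()
# plate top rear edge predicted when home
print(proj("top",[p2w(-50,22,62),p2w(-50,-22,62),p2w(-55,0,14)]))
E
```

```text
t 23.25 tcp [612.1  15.9  21.2] press [-68.1  -1. ] F [-5.1  0.1  3. ] open -0.0
q [ 0.13  0.52  2.1  -1.04  0.23 -0.39] xt [ 0.407 -0.144 -0.902] jaw [ 0.088  0.989 -0.118] jawyaw(press) 1.523
[[312.26296873 164.41550905]
 [332.38437531 165.54705167]
 [322.7555657  170.56596893]]
```

View pics/t17.png

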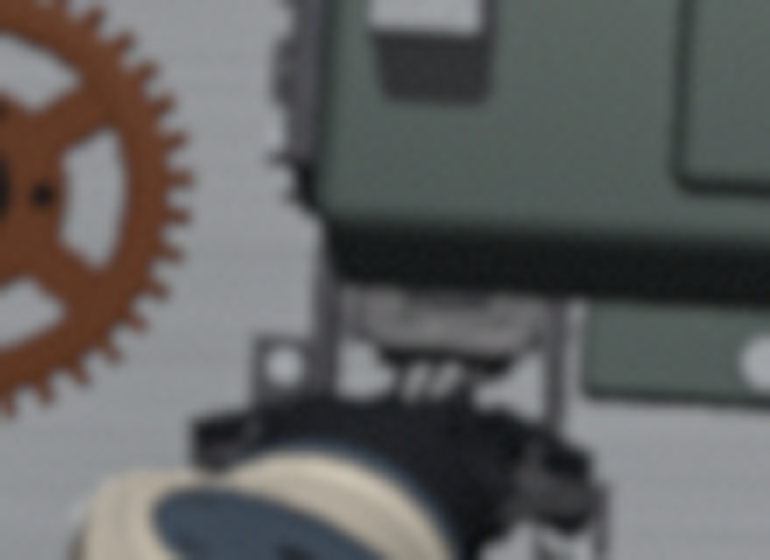

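View pics/s17.png

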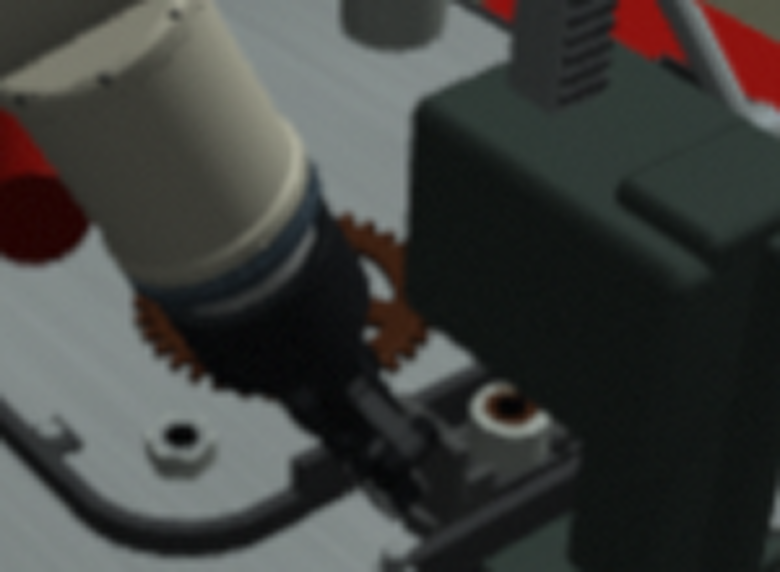

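About 8–9 mm left. Creep in slowly.

Request:
step_arm(
  rows=[
    [1,0,0,0,0,0,0],
    [2,0,0,0,0,0,0],
    [3,0,0,0,0,0,0],
    [4,0,0,0,0,0,0],
    [5,0,0,0,0,0,0],
    [6,0,0,0,0,0,0],
    [6.5,0,0,0,0,0,0],
    [7,0,0,0,0,0,0],
  ],
)

```text
clock: 24.25
eef_pos: [617.6, 15.3, 20.7]
tcp_rot: [-1.852, 1.126, -0.344]
contact_force: [-10.6, 0.9, 6.6]
opening: 0.0
```

```bash
python3 - <<'E'
from path import *
look("top",(260,120,110,80),7,"t18")
s,R=st()
E
```

```text
t 24.3 tcp [617.7  15.3  20.7] press [-62.5  -1.3] F [-8.9  0.8  7. ] open 0.2
q [ 0.13  0.52  2.09 -1.    0.24 -0.43] xt [ 0.405 -0.145 -0.903] jaw [ 0.088  0.989 -0.119] jawyaw(press) 1.523
```

View pics/t18.png

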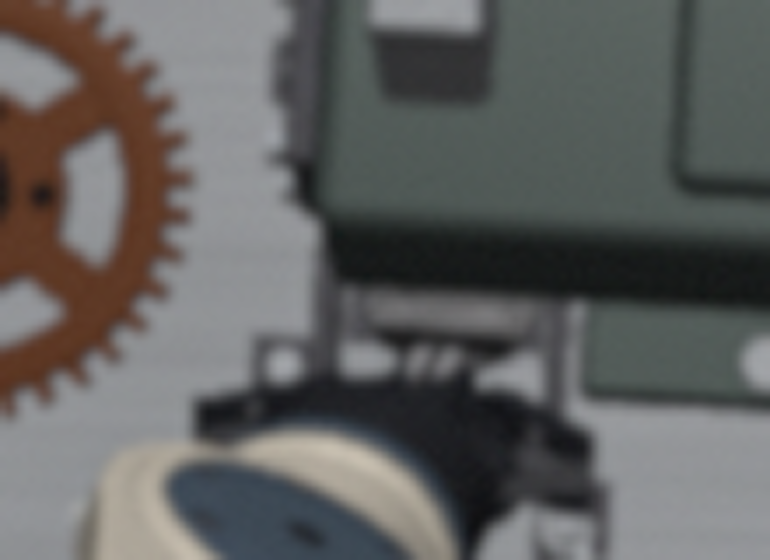

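Request:
step_arm(
  rows=[
    [1.5,0,0,0,0,0,0],
    [2,0,0,0,0,0,0],
    [2.5,0,0,0,0,0,0],
    [3,0,0,0,0,0,0],
    [3.5,0,0,0,0,0,0],
    [4,0,0,0,0,0,0],
    [4,0,0,0,0,0,0],
    [4,0,0,0,0,0,0],
  ],
)

```text
clock: 25.3
eef_pos: [620.3, 14.8, 20.1]
tcp_rot: [-1.856, 1.127, -0.348]
contact_force: [-8.6, 1.2, 6.5]
opening: -0.002
```

```bash
python3 - <<'E'
from path import *
look("top",(260,120,110,80),7,"t19"); look("side",(270,100,150,110),5.2,"s19")
s,R=st()
E
```

```text
t 25.4 tcp [620.3  14.8  20.1] press [-59.9  -1.8] F [-8.8  1.7  6.1] open -0.4
q [ 0.13  0.53  2.08 -0.98  0.24 -0.45] xt [ 0.403 -0.146 -0.903] jaw [ 0.088  0.989 -0.121] jawyaw(press) 1.523
```

View pics/t19.png

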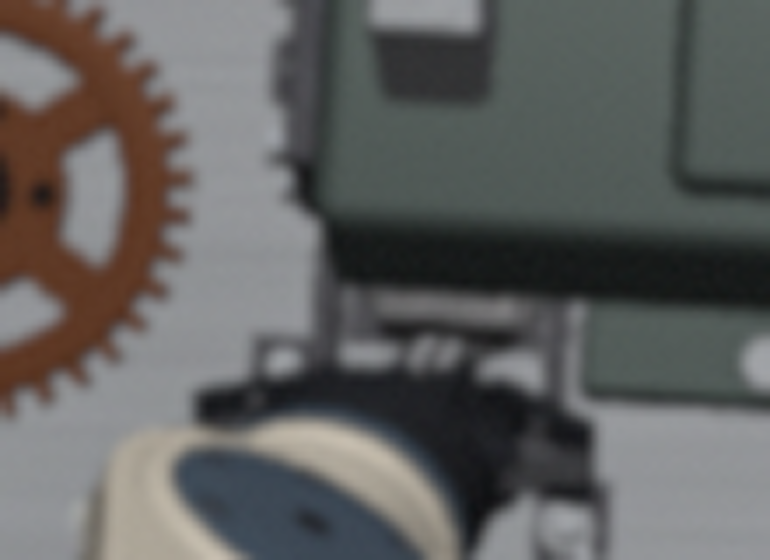

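View pics/s19.png

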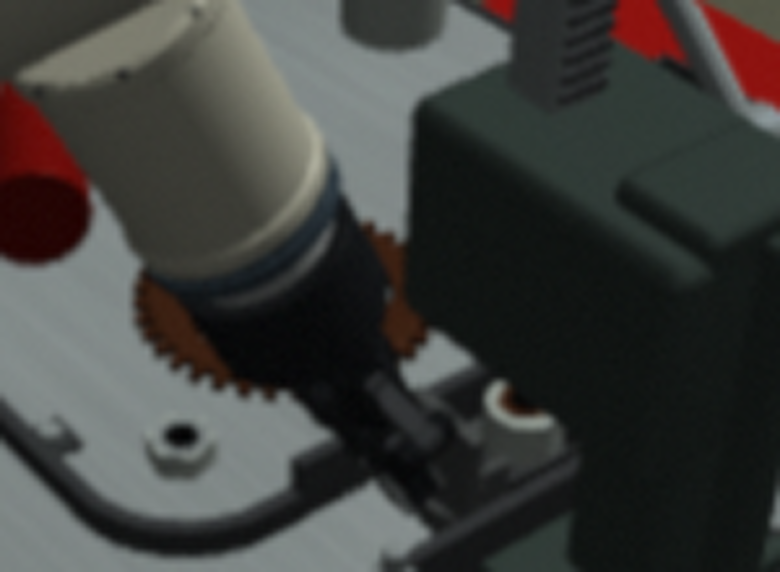

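Request:
step_arm(
  rows=[
    [2,0,0.3,0,0,0,0],
    [2.5,0,0.5,0,0,0,0],
    [3,0,0.5,0,0,0,0],
    [3.5,0,0.5,0,0,0,0],
    [4,0,0.5,0,0,0,0],
    [4.5,0,0.5,0,0,0,0],
    [4.5,0,0.5,0,0,0,0],
    [4.5,0,0.5,0,0,0,0],
  ],
)

```text
clock: 26.4
eef_pos: [621.6, 14.2, 19.6]
tcp_rot: [-1.863, 1.131, -0.355]
contact_force: [-17.8, 4.1, 13.2]
opening: -0.004
```

```bash
python3 - <<'E'
from path import *
s,R=st()
E
```

```text
t 26.4 tcp [621.6  14.2  19.6] press [-58.5  -2.3] F [-17.8   4.1  13.2] open -0.3
q [ 0.13  0.53  2.08 -0.96  0.24 -0.47] xt [ 0.399 -0.148 -0.905] jaw [ 0.088  0.989 -0.123] jawyaw(press) 1.523
```

```bash
python3 - <<'E'
from path import *
look("top",(260,120,110,80),7,"t20",[p2w(-50,22,62),p2w(-50,-22,62),p2w(-42,22,62),p2w(-42,-22,62)]); look("side",(270,100,150,110),5.2,"s20")
st()
E
```

```text
t 26.5 tcp [621.6  14.2  19.6] press [-58.5  -2.3] F [-17.4   2.7  14.6] open -0.1
q [ 0.13  0.53  2.08 -0.96  0.24 -0.47] xt [ 0.399 -0.148 -0.905] jaw [ 0.088  0.989 -0.123] jawyaw(press) 1.523
```

View pics/t20.png

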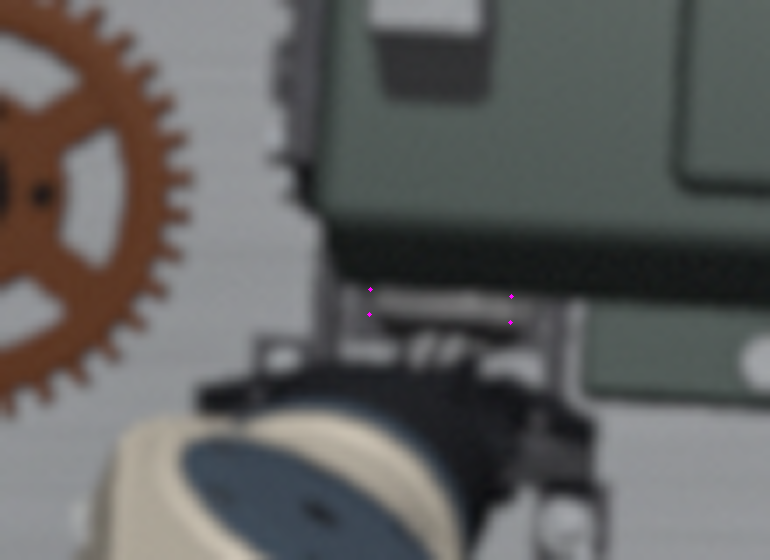

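View pics/s20.png

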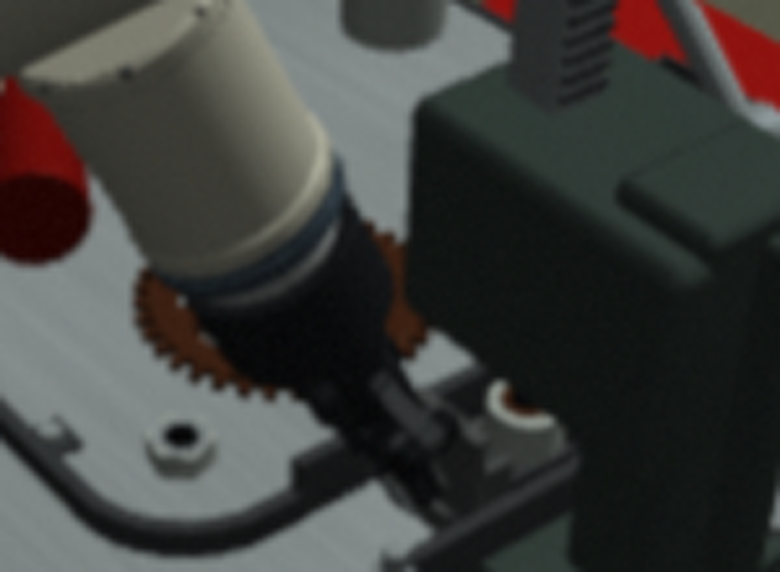

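The force doubled while the tool barely advanced, and the plate's top face matches the markers predicted for the home position (crop (370,300)–(511,310)). Retreat.

Request:
step_arm(
  rows=[
    [-4,0,0,0,0,0,0],
    [-12,0.5,0,0,0,0,0],
    [-22,1,2,0,0,0,0],
    [-34,1.5,4,0,0,0,0],
    [-48,2,10,0,0,0,0],
    [-64,3,25,0,0,0,0],
    [-80,3,45,0,0,0,0],
    [-95,3,70,0,0,0,0],
  ],
)

```text
clock: 27.5
eef_pos: [525.2, 17.2, 90.0]
tcp_rot: [-1.864, 1.132, -0.355]
contact_force: [-0.1, -0.4, 1.1]
opening: -0.002
```

```bash
python3 - <<'E'
from path import *
look("top",(230,110,150,120),5.2,"t21",[p2w(-50,22,62),p2w(-50,-22,62),p2w(-42,22,62),p2w(-42,-22,62)]); look("side",(270,100,150,110),5.2,"s21")
s,R=st()
# orientation target: vertical, jaw tangent to gate a=2.1 
for a in(2.05,2.1):
    P=p2w(-110-76*np.sin(a),-44+76*np.cos(a),78); print(a,P.round(1)-s["eef_pos"])
E
```

```text
t 27.6 tcp [526.1  17.3  91.7] press [-154.1   -3.1] F [-0.2  0.2 -0.7] open 0.1
q [ 0.17  0.28  2.25 -0.78  0.31 -0.63] xt [ 0.401 -0.147 -0.904] jaw [ 0.088  0.989 -0.122] jawyaw(press) 1.523
2.05 [-26.35303328 -74.90135934 -13.69860039]
2.1 [-24.65303328 -78.30135934 -13.69860039]
```

View pics/t21.png

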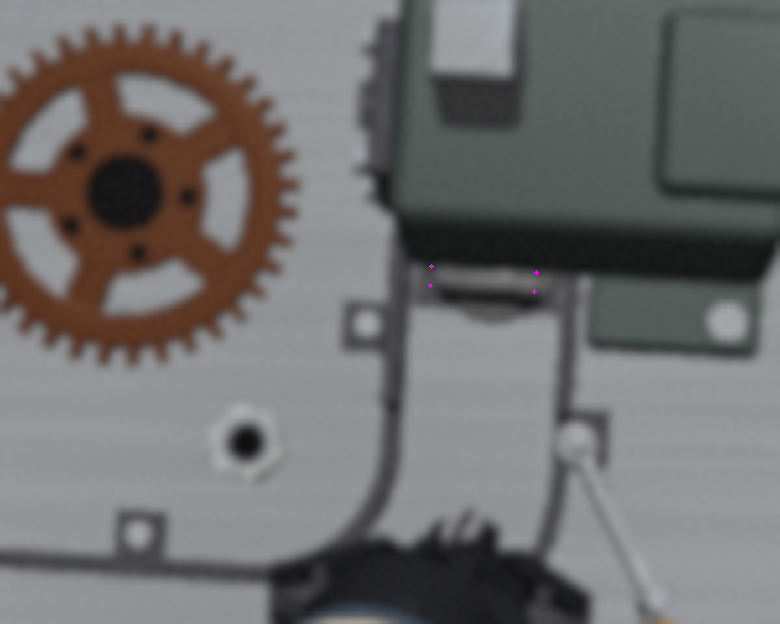

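View pics/s21.png

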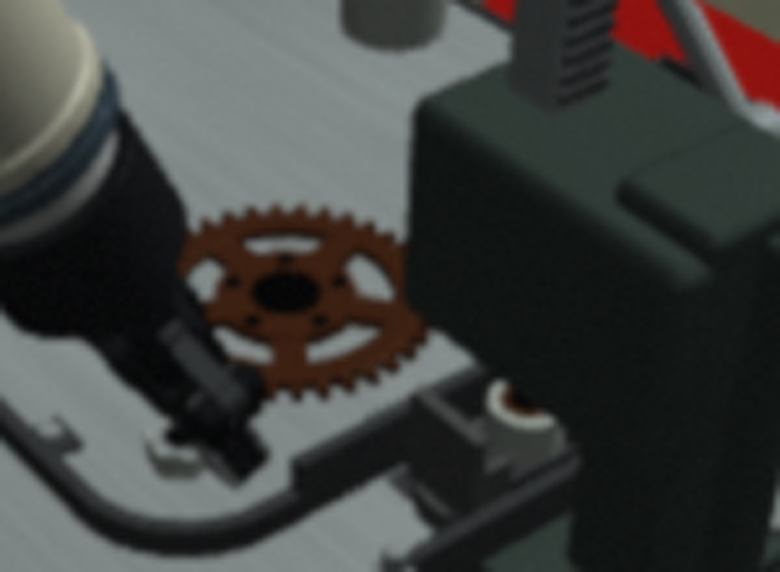

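```bash
python3 - <<'E'
from path import *
s,R=st(); c=2.1+YAW
j=np.array([np.cos(c),np.sin(c),0]); x=np.array([0,0,-1.]); T=np.c_[x,np.cross(j,x),j]
for M in(T,T@np.diag([1,-1,-1.])): print(Ro.from_matrix(M@R.T).as_rotvec().round(3))
q=proj("side",[p2w(-50,22,62),p2w(-50,-22,62),p2w(0,0,46)]); print(((q-[270,100]+.5)*5.2).round(0))
E
```

```text
t 27.6 tcp [526.1  17.3  91.7] press [-154.1   -3.1] F [-0.2  0.2 -0.7] open 0.1
q [ 0.17  0.28  2.25 -0.78  0.31 -0.63] xt [ 0.401 -0.147 -0.904] jaw [ 0.088  0.989 -0.122] jawyaw(press) 1.523
[0.034 0.446 0.542]
[ 0.59  -0.045 -2.536]
[[408. 389.]
 [475. 442.]
 [525. 397.]]
```

Request:
step_arm(
  rows=[
    [0,0,15,0.007,0.09,0.1,0],
    [-3,-5,30,0.014,0.18,0.2,10],
    [-6,-15,40,0.02,0.27,0.32,20],
    [-12,-30,40,0.027,0.36,0.43,40],
    [-18,-50,40,0.034,0.446,0.542,40],
    [-25,-70,40,0.034,0.446,0.542,40],
    [-25,-77,40,0.034,0.446,0.542,40],
    [-25,-77,40,0.034,0.446,0.542,40],
  ],
)

```text
clock: 28.6
eef_pos: [500.7, -60.1, 131.0]
tcp_rot: [2.927, 1.57, -1.301]
contact_force: [-0.6, 0.5, 0.2]
opening: 0.468
```

```bash
python3 - <<'E'
from path import *
look("side",(250,100,150,140),4.2,"s22")
s,R=st()
a=2.07; print(p2w(-110-76*np.sin(a),-44+76*np.cos(a),49)-s["eef_pos"])
E
```

```text
t 28.65 tcp [500.6 -59.6 131.2] press [-176.5  -81. ] F [ 0.  -0.8 -0.4] open 39.9
q [-0.12  0.29  1.98 -0.    0.87 -2.18] xt [ 0.    -0.001 -1.   ] jaw [-0.467  0.884 -0.001] jawyaw(press) 2.098
[ -0.2236373    0.58106866 -82.173911  ]
```

View pics/s22.png

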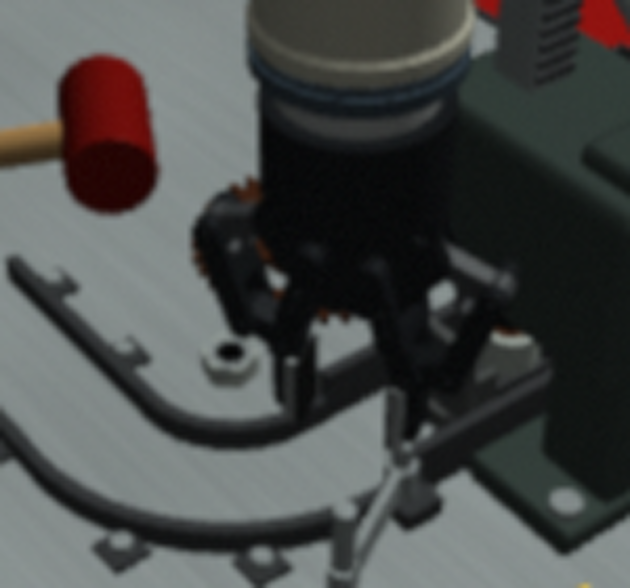

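The pin top is at crop (345,508), directly below the finger midpoint (345,410). Descend and cage it.

Request:
step_arm(
  rows=[
    [0,0.5,-20,0,0,0,40],
    [0,0.5,-45,0,0,0,40],
    [0,0.5,-65,0,0,0,40],
    [0,0.5,-83,0,0,0,40],
    [0,0.5,-83,0,0,0,18],
    [0,0.5,-83,0,0,0,18],
    [0,0.5,-83,0,0,0,18],
    [0,0.5,-83,0,0,0,18],
  ],
)

```text
clock: 29.65
eef_pos: [500.9, -59.1, 48.8]
tcp_rot: [-2.679, 1.569, -0.622]
contact_force: [0.6, -0.2, 0.6]
opening: 0.211
```

```bash
python3 - <<'E'
from path import *
look("side",(280,150,100,90),6.5,"s23")
s,R=st()
for a in np.arange(2.0,-.01,-.1):
    w=p2w(-110-76*np.sin(a),-44+76*np.cos(a)); print(round(a,1),(w[:2]-s["eef_pos"][:2]).round(1))
E
```

```text
t 29.7 tcp [500.9 -59.1  48.7] press [-176.2  -80.5] F [-0.8  0.9 -0.4] open 18.0
q [-0.12  0.43  2.03 -0.    0.69 -2.18] xt [ 0.001 -0.001 -1.   ] jaw [-0.467  0.884 -0.001] jawyaw(press) 2.098
2.0 [-2.7  5. ]
1.9 [-5.2 12.1]
1.8 [-7.  19.5]
1.7 [-8.1 27. ]
1.6 [-8.4 34.6]
1.5 [-7.9 42.2]
1.4 [-6.7 49.7]
1.3 [-4.7 57.1]
1.2 [-2.  64.2]
1.1 [ 1.4 71. ]
1.0 [ 5.4 77.4]
0.9 [10.1 83.4]
0.8 [15.3 88.9]
0.7 [21.1 93.8]
0.6 [27.3 98.2]
0.5 [ 33.9 101.9]
0.4 [ 40.9 104.9]
0.3 [ 48.2 107.2]
0.2 [ 55.6 108.8]
0.1 [ 63.1 109.6]
-0.0 [ 70.7 109.7]
```

View pics/s23.png

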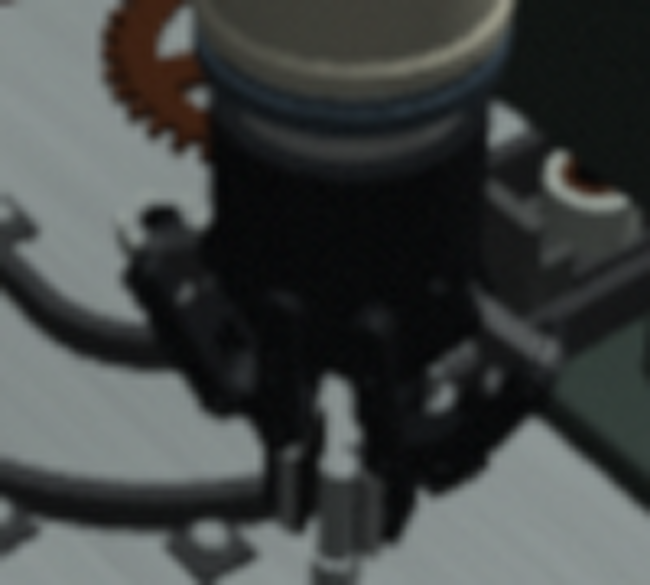

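The pin, at crop (340,470), is between the fingers. Swing the gate shut.

Request:
step_arm(
  rows=[
    [-3,5,0,0,0,-0.1,18],
    [-5,12,0,0,0,-0.2,18],
    [-7,19.5,0,0,0,-0.3,18],
    [-8,27,0,0,0,-0.4,18],
    [-8.5,34.5,0,0,0,-0.5,18],
    [-8,42,0,0,0,-0.6,18],
    [-7,49.5,0,0,0,-0.7,18],
    [-5,57,0,0,0,-0.8,18],
  ],
)

```text
clock: 30.7
eef_pos: [496.0, -2.0, 48.9]
tcp_rot: [-2.553, 1.569, -1.299]
contact_force: [-0.2, -1.6, -0.3]
opening: 0.21
```

```bash
python3 - <<'E'
from path import *
s,R=st()
for a in np.arange(1.2,-.01,-.1):
    w=p2w(-110-76*np.sin(a),-44+76*np.cos(a)); print(round(a,1),(w[:2]-s["eef_pos"][:2]).round(1))
E
```

```text
t 30.7 tcp [496.   -2.   48.9] press [-183.4  -23.6] F [-0.2 -1.6 -0.3] open 18.0
q [-0.01  0.42  2.04 -0.    0.68 -1.26] xt [ 0.    -0.002 -1.   ] jaw [ 0.312  0.95  -0.001] jawyaw(press) 1.294
1.2 [2.9 7.1]
1.1 [ 6.3 13.9]
1.0 [10.3 20.3]
0.9 [15.  26.3]
0.8 [20.2 31.8]
0.7 [26.  36.7]
0.6 [32.2 41.1]
0.5 [38.8 44.8]
0.4 [45.8 47.8]
0.3 [53.1 50.1]
0.2 [60.5 51.7]
0.1 [68.  52.5]
-0.0 [75.6 52.6]
```

Request:
step_arm(
  rows=[
    [3,7,0,0,0,-0.1,18],
    [6,14,0,0,0,-0.2,18],
    [10,20,0,0,0,-0.3,18],
    [15,26,0,0,0,-0.4,18],
    [20,32,0,0,0,-0.5,18],
    [26,37,0,0,0,-0.6,18],
    [32,41,0,0,0,-0.7,18],
    [39,45,0,0,0,-0.8,18],
  ],
)

```text
clock: 31.7
eef_pos: [535.0, 43.0, 49.0]
tcp_rot: [-2.65, 1.569, -2.2]
contact_force: [-0.7, -1.3, -0.0]
opening: 0.213
```

```bash
python3 - <<'E'
from path import *
look("side",(250,100,150,120),5,"s25")
s,R=st()
for a in np.arange(.5,-.11,-.1):
    w=p2w(-110-76*np.sin(a),-44+76*np.cos(a)); print(round(a,1),(w[:2]-s["eef_pos"][:2]).round(1))
E
```

```text
t 31.75 tcp [536.2  43.4  49.2] press [-145.1   23.4] F [0.5 1.1 0.6] open 17.7
q [ 0.08  0.47  1.95 -0.    0.72 -0.36] xt [ 0.    -0.001 -1.   ] jaw [ 0.902  0.431 -0.   ] jawyaw(press) 0.486
0.5 [-1.4 -0.6]
0.4 [5.6 2.4]
0.3 [12.9  4.7]
0.2 [20.3  6.3]
0.1 [27.8  7.1]
0.0 [35.4  7.2]
-0.1 [43.   6.5]
```

View pics/s25.png

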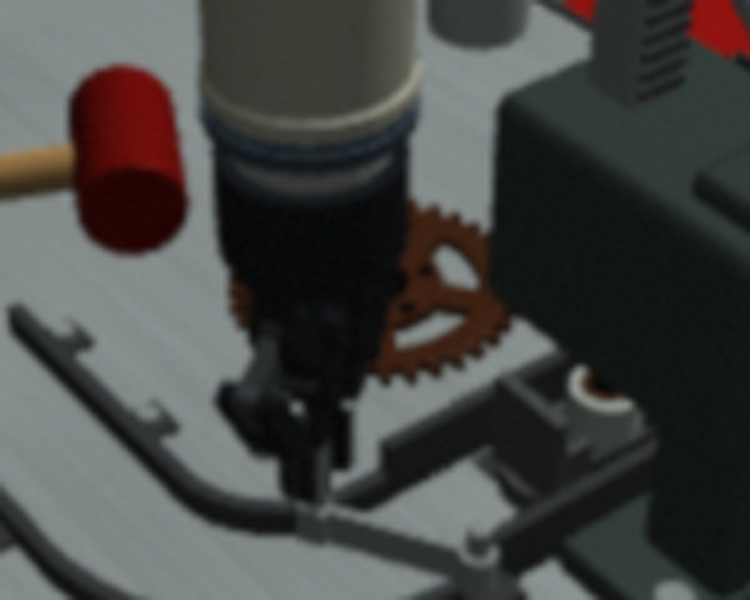

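Gate is at about 0.5 rad. Continue caged to about 0.25, then finish with shut fingers from behind the pin, so the gripper stays clear of the head.

Request:
step_arm(
  rows=[
    [5.5,2.5,0,0,0,-0.08,18],
    [13,4.5,0,0,0,-0.18,18],
    [17,5.5,0,0,0,-0.24,18],
    [17,5.5,0,0,0,-0.24,32],
    [15,5.5,0,0,0,-0.24,32],
    [15,5.5,20,0,0,-0.24,32],
    [13,6,45,0,0,-0.24,32],
    [10,6,60,0,0,-0.24,20],
  ],
)

```text
clock: 32.75
eef_pos: [546.2, 49.4, 110.3]
tcp_rot: [-1.076, 1.569, -0.87]
contact_force: [1.5, 0.3, 0.2]
opening: 0.234
```

Request:
step_arm(
  rows=[
    [-10,0,0,0,0,-0.1,0],
    [-25,0,0,0,0,-0.2,0],
    [-35,0,0,0,0,-0.24,0],
    [-35,0,-15,0,0,-0.24,0],
    [-35,0,-35,0,0,-0.24,0],
    [-35,0,-50,0,0,-0.24,0],
    [-35,0,-55,0,0,-0.24,0],
    [-35,0,-55,0,0,-0.24,0],
  ],
)

```text
clock: 33.75
eef_pos: [511.1, 49.4, 54.8]
tcp_rot: [-1.627, 1.569, -1.66]
contact_force: [0.2, -0.3, -0.1]
opening: -0.005
```

```bash
python3 - <<'E'
from path import *
look("side",(250,100,150,120),5,"s27");look("top",(260,150,110,80),7,"t27")
s,R=st()
E
```

```text
t 33.85 tcp [511.6  49.4  55.6] press [-169.9   28.4] F [-0.2 -0.6 -0.1] open 0.2
q [ 0.09  0.43  2.   -0.    0.71  0.13] xt [ 0.001 -0.001 -1.   ] jaw [ 0.999 -0.033  0.001] jawyaw(press) 0.008
```

View pics/s27.png

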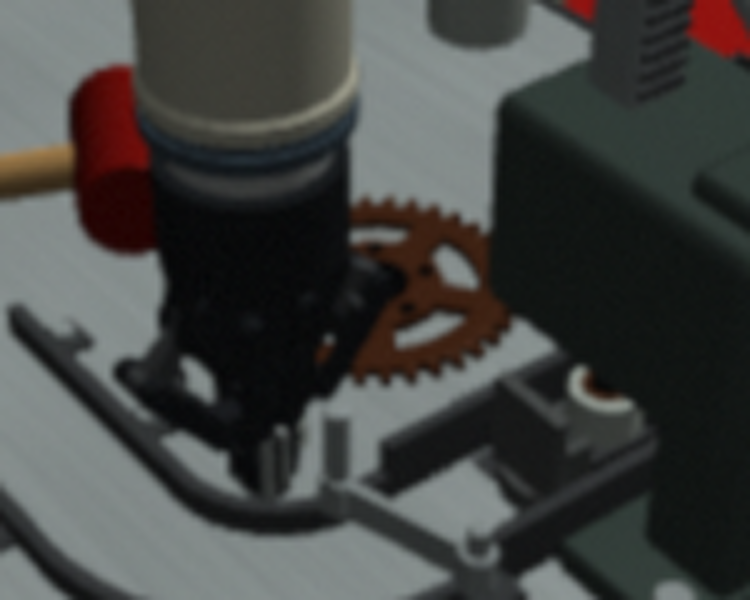

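View pics/t27.png

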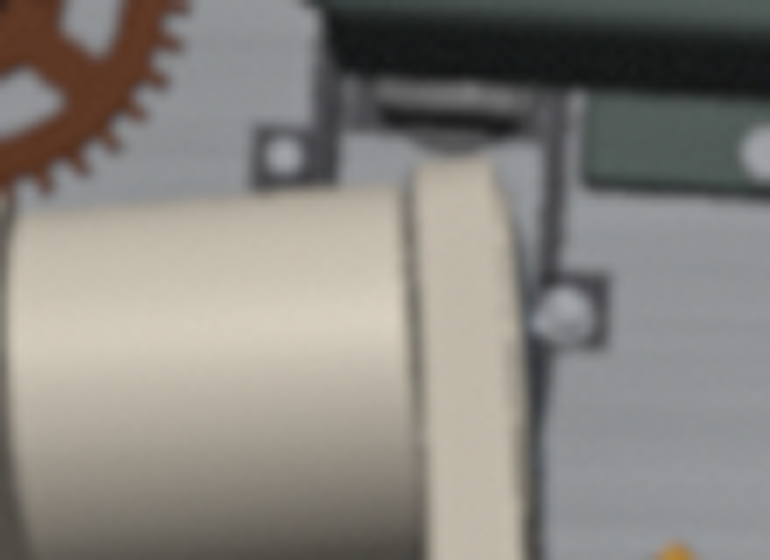

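Request:
step_arm(
  rows=[
    [4,0,-2,0,0,0,0],
    [8,0,-4,0,0,0,0],
    [12,0,-4,0,0,0,0],
    [16,0,-4,0,0,0,0],
    [20,0,-4,0,0,0,0],
    [24,0,-4,0,0,0,0],
    [28,1,-4,0,0,0,0],
    [32,1,-4,0,0,0,0],
  ],
)

```text
clock: 34.85
eef_pos: [543.8, 50.5, 51.6]
tcp_rot: [-0.847, 1.569, -0.881]
contact_force: [0.1, -0.0, 0.3]
opening: 0.002
```

```bash
python3 - <<'E'
from path import *
look("side",(290,140,100,80),7.5,"s28",[p2w(-110,32,78),p2w(-110,32,38)])
s,R=st()
E
```

```text
t 34.9 tcp [544.4  50.5  51.7] press [-137.1   30.8] F [ 0.1  0.6 -0.6] open -0.2
q [ 0.09  0.47  1.93 -0.    0.73  0.13] xt [ 0.002 -0.001 -1.   ] jaw [ 0.999 -0.033  0.002] jawyaw(press) 0.008
```

View pics/s28.png

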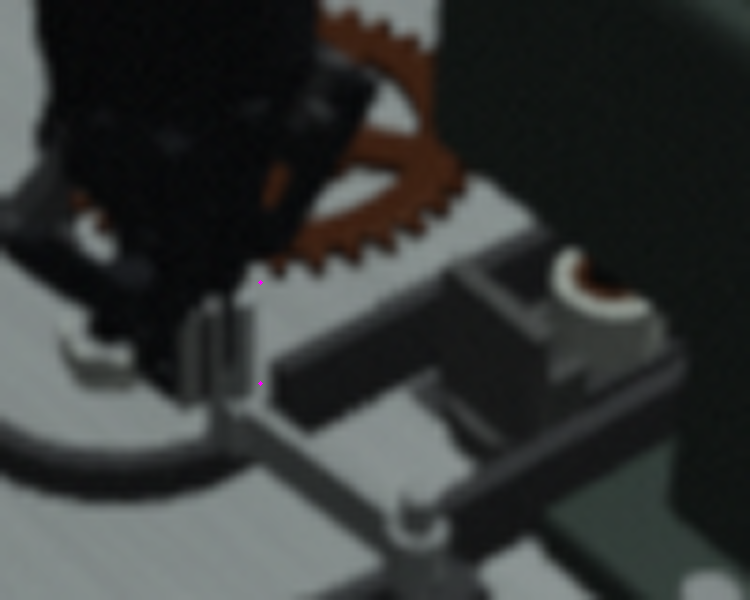

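Request:
step_arm(
  rows=[
    [1,0,0,0,0,0,0],
    [2,0,0,0,0,0,0],
    [3,0,0,0,0,0,0],
    [4,0,0,0,0,0,0],
    [5,0,0,0,0,0,0],
    [6,0,0,0,0,0,0],
    [7,0,0,0,0,0,0],
    [7,0,0,0,0,0,0],
  ],
)

```text
clock: 35.9
eef_pos: [551.5, 50.5, 51.7]
tcp_rot: [-0.565, 1.568, -0.598]
contact_force: [0.0, 0.4, 0.8]
opening: 0.004
```

```bash
python3 - <<'E'
from path import *
look("side",(290,140,100,80),7.5,"s29",[p2w(-110,32,78),p2w(-110,32,38)])
s,R=st()
E
```

```text
t 35.95 tcp [551.5  50.5  51.7] press [-130.1   31.1] F [-0.4  0.   0.6] open -0.1
q [ 0.09  0.48  1.92 -0.    0.74  0.12] xt [ 0.002 -0.001 -1.   ] jaw [ 0.999 -0.033  0.002] jawyaw(press) 0.008
```

View pics/s29.png

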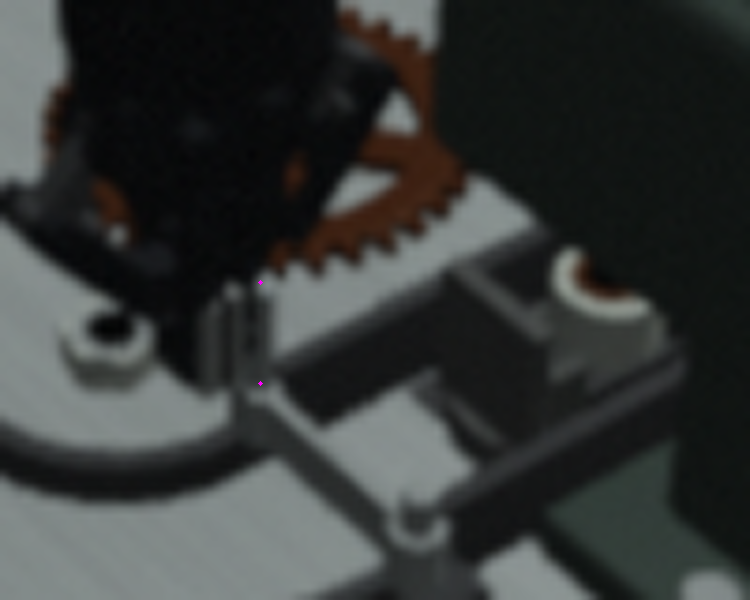

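Request:
step_arm(
  rows=[
    [1,0,0,0,0,0,0],
    [1.5,0,0,0,0,0,0],
    [2,0,0,0,0,0,0],
    [2.5,0,0,0,0,0,0],
    [3,0,0,0,0,0,0],
    [3.5,0,0,0,0,0,0],
    [4,0,0,0,0,0,0],
    [4,0,0,0,0,0,0],
  ],
)

```text
clock: 36.95
eef_pos: [552.0, 50.5, 51.4]
tcp_rot: [-2.797, 1.566, -2.83]
contact_force: [-13.1, 2.7, 11.8]
opening: -0.002
```

Request:
step_arm(
  rows=[
    [1,0,0,0,0,0,0],
    [1.5,0,0,0,0,0,0],
    [2,0,0,0,0,0,0],
    [2.5,0,0,0,0,0,0],
    [3,0,0,0,0,0,0],
    [3,0,0,0,0,0,0],
    [3,0,0,0,0,0,0],
    [3,0,0,0,0,0,0],
  ],
)

```text
clock: 37.95
eef_pos: [551.9, 50.5, 51.1]
tcp_rot: [-2.95, 1.56, -2.984]
contact_force: [-12.9, 1.3, 10.8]
opening: 0.001
```

```bash
python3 - <<'E'
from path import *
look("side",(290,140,100,80),7.5,"s30",[p2w(-110,32,78),p2w(-110,32,38)])
s,R=st()
E
```

```text
t 38.0 tcp [551.9  50.5  51.1] press [-129.7   31.1] F [-13.3   0.8  11. ] open -0.1
q [ 0.09  0.49  1.91 -0.    0.76  0.12] xt [-0.011 -0.002 -1.   ] jaw [ 0.999 -0.034 -0.011] jawyaw(press) 0.007
```

View pics/s30.png

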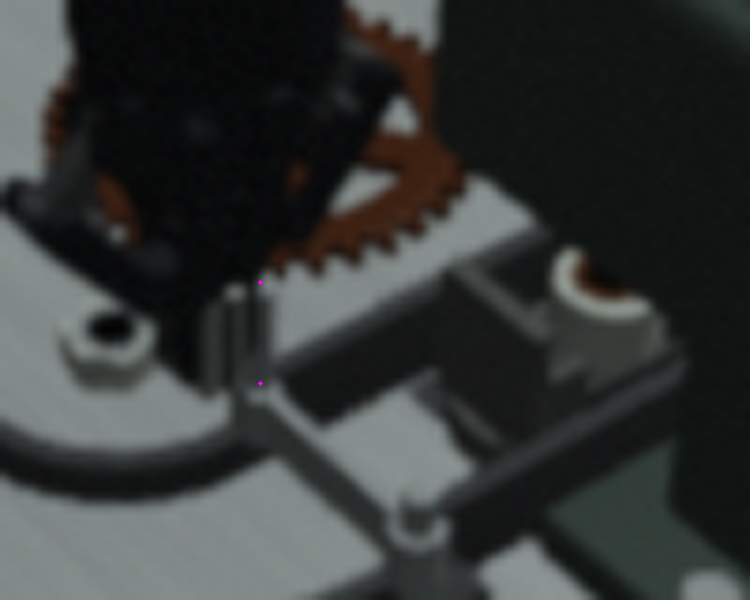

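The gate is against its stop: the tool no longer advances, at a steady 13 N. Back away and check.

Request:
step_arm(
  rows=[
    [-3,0,0,0,0,0,0],
    [-8,0,0,0,0,0,0],
    [-16,0,0,0,0,0,0],
    [-26,0,5,0,0,0,0],
    [-36,5,25,0,0,0,0],
    [-50,20,60,0,0,0,0],
    [-70,50,100,0,0,0,0],
    [-90,90,140,0,0,0,0],
  ],
)

```text
clock: 39.0
eef_pos: [460.8, 140.7, 192.6]
tcp_rot: [-2.944, 1.56, -2.979]
contact_force: [0.8, 0.4, 0.1]
opening: 0.006
```

Request:
step_arm(
  rows=[
    [-10,40,20,0,0,0,0],
    [-20,90,40,0,0,0,0],
    [-30,140,40,0,0,0,0],
    [-40,190,40,0,0,0,0],
    [-50,230,40,0,0,0,0],
    [-50,250,40,0,0,0,0],
    [-50,250,40,0,0,0,0],
    [-50,250,40,0,0,0,0],
  ],
)

```text
clock: 40.0
eef_pos: [410.9, 389.5, 232.4]
tcp_rot: [-2.874, 1.56, -2.91]
contact_force: [0.1, 1.5, -0.2]
opening: 0.004
```

```bash
python3 - <<'E'
from path import *
st(); look("side",(270,110,130,100),6,"s31",[p2w(-110,32,78),p2w(-110,-44,38)])
look("top",(220,100,170,130),4.6,"t31",[p2w(-110,32,78),p2w(-50,22,62),p2w(-50,-22,62),p2w(-55,0,14)])
E
```

```text
t 40.0 tcp [410.9 389.5 232.4] press [-284.5  364. ] F [ 0.1  1.5 -0.2] open 0.4
q [0.75 0.27 1.75 0.01 1.13 0.79] xt [-0.011 -0.003 -1.   ] jaw [ 0.999 -0.035 -0.011] jawyaw(press) 0.006
```

View pics/s31.png

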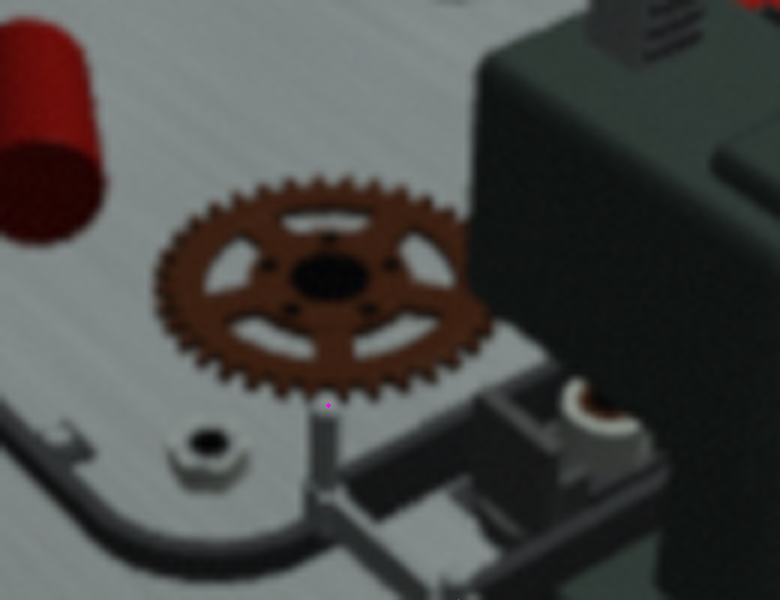

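View pics/t31.png

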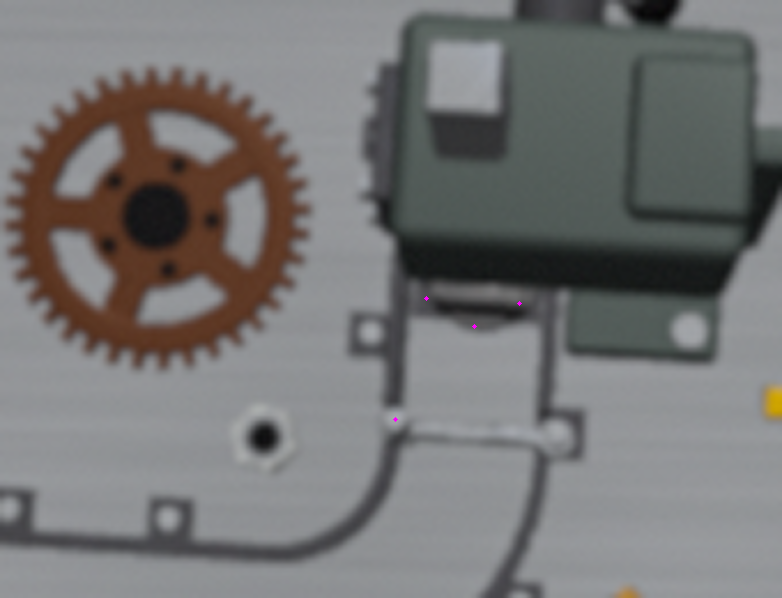

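```bash
python3 - <<'E'
from path import *
a=cv2.imread("pics/top0.png")[:,:,::-1]; b=np.load("top_p.npy")
d=(np.abs(a.astype(int)-b).max(2)>45).astype(np.uint8)
n,_,stt,c=cv2.connectedComponentsWithStats(d)
for i in range(1,n):
    if stt[i,4]>8: print(stt[i],c[i].round(0))
E
```

```text
[304 188   3   6  15] [305. 190.]
[304 199   3   4  10] [305. 200.]
[306 203   4   3   9] [308. 204.]
[  1 207   8   7  35] [  5. 211.]
[   8  212  111  119 5617] [ 66. 268.]
[  0 219  10  66 358] [  3. 254.]
[224 222  51  26 688] [246. 235.]
[243 230  10  10  75] [247. 234.]
[260 233   7   6  38] [263. 236.]
[  9 242   9  10  34] [ 12. 247.]
[ 18 254   9   4  16] [ 22. 255.]
[  9 262   7  13  18] [ 12. 268.]
[ 16 265   6   3  10] [ 18. 266.]
[ 16 278   9  18  27] [ 20. 287.]
[  3 289   9  21 104] [  6. 300.]
[ 25 299  11  21  36] [ 30. 309.]
[ 35 321  23  40  81] [ 45. 342.]
[ 42 325   5   7  12] [ 44. 328.]
[ 48 327  14   4  22] [ 55. 328.]
[ 68 328  13   3  16] [ 74. 329.]
[ 47 334  52  13 206] [ 73. 339.]
[ 64 342  23   5  49] [ 74. 344.]
[   0  345   41   48 1131] [ 18. 365.]
[ 54 349  42   7 135] [ 73. 353.]
[ 65 364  22   4  45] [ 75. 365.]
[  0 375  58  25 530] [ 30. 388.]
[ 82 378  27  22 267] [ 95. 390.]
```

Compared with the first picture, only the gate, the carrier and the arm have changed. Everything else is in place, so I'm handing in.

```bash
python3 -c "
from h import *
print(order.sign_off())"
```

```text
the job is handed in; nothing more can be done
None
```

The job is handed in at about 40 s on the clock, with the carrier home in the well and the gate shut behind it. No verdict was reported.

**What I did**
- **Gate opening:** I caged the gate pin loosely between the fingers and swung the gate to about 2.1 rad.
- **Carrier push:** I pushed the carrier with shut fingers along the lead-in and round the bend. The push force rose to about 19 N in the bend, so I backed off there, leaned the tool and pushed lower. With the tool leaned back about 25°, I then pushed it home.
- **Gate closing:** I swung the gate back caged to about 0.25 rad, then pushed it to its stop with shut fingers, so the gripper stayed clear of the press head.

**Last checks**
- **Carrier home:** At the stop the push force doubled to about 18 N while the tool barely moved. In the top view the tail and push plate lie within about 1 mm of the predicted home position.
- **Gate shut:** The gate held a steady 13 N against its stop, and the pin sits on the predicted shut position in both views.
- **Other tools and parts:** A before-and-after comparison of the top view shows nothing changed except the carrier, the gate and the arm. The left edge, including part of the mallet handle, is hidden by the arm in that picture.

**Disagreement:** in the side view the push plate looked about 3 mm off its predicted home position, and the link's eye was off in the opposite direction. I put this down to camera calibration.

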